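# Fill and close a tub of capacitors

## Robot

A 7-joint arm with a two-finger parallel gripper is mounted at the origin on the work surface. World frame = base frame: x ahead of the robot, y to its left, z up, the work surface at z = 0. Lengths are in m, angles in rad, forces in N, time in s.
With the tool pointing down it reaches from about 0.35 to 0.9 m from the base axis. Payload 8.1 kg.
Tool frame: the origin (TCP) lies at the very end of the fingers, on their centre line; the grasp point (between the pads) lies 19 mm behind it; z points along the fingers, y is the line along which they close (so a half turn about z gives the same grasp; the last joint's range is limited). The gripper opens to 92 mm and grips with 3 to 60 N. Pads are 19 mm wide; open, the fingers measure 130 mm over their backs; the gripper's body (75 mm by 190 mm) begins 47 mm behind the grasp point.
Start: joints at [1.237, 0.434, 0.025, 1.573, -0.012, 1.134, -0.075], TCP at [0.143, -0.608, 0.206] pointing down, gripper open.
Joint ranges: [-2.62, 2.62], [-0.44, 2.09], [-1.27, 1.32], [0.08, 2.57], [-1.32, 4.46], [0.12, 2], [-2.74, 2.74]. Speed limits (rad/s): [2.22, 2.22, 3.01, 3.01, 3.14, 3.14, 3.14].

## Interface

Orientations are given as a rotation vector (axis times angle).
In Python, from cell import observe, get_image, sign_off, find_in, trace, place_of gives the robot as it stands. The module is installed in compiled form; this text tells all that it offers.
- The arm moves only by the shell command python3 -m handwheel 'ROWS' [OPENING] [FORCE]. ROWS is JSON, a list of rows, each a list of 6 numbers: the shift along the tool's x, y, z each as a share of 0.02 m, from -1 to 1, then the turn, a rotation vector about the tool's x, y, z each as a share of 4 degrees, from -1 to 1. A call has 1 to 8 rows; each row shifts and turns the commanded pose from where the row before left it, along the tool's axes as they then stand; what a row does not reach is not made up. A row lasts 1/12 s, in which the tool goes at most 41.7 mm and 7.16 degrees, less where a joint would pass 70% of its speed; a pose out of reach is approached as far as the arm can. A call with a number of a shift or a turn outside -1 to 1 is refused whole. A call with a gripper value outside its range is refused whole. OPENING is the opening, from 0 (shut) to 1 (fully open), set as the call begins (- or left out, the last holds). The fingers move at their own pace and stop on an object; FORCE is the grip in N (left out, the last holds). Time passes only in rows, so rows that do not move let the fingers close. It gives the time, the measured TCP pose, the force, the opening and the grip force at its end, in the units of the state.
- observe(): the state, without advancing time (a new reading comes with each control period).
- get_image(name): name is "scene" or "top" or "wrist"; returns a dict with "image" (480x640x3 uint8, red, green, blue), "fx", "fy", "cx", "cy" (pixels), "position" and "orientation" of the camera in the world. Camera axes: x right, y down, z forward; pixel columns grow to the right and rows downward; lengths in m; the calibration is good to about 2 mm. A picture is of the moment at which its call begins. There is no depth.
- sign_off(): hands the job in; it is judged then, once.
Trained networks look in the newest picture that a camera, given by its name, has taken for a name from the list of things; names that differ only in an ending like _2 or _b are one class to them, and where a whole thing is asked for, a point or a joint stands for the part that bears it (a point fixed in the world has none). Each returns a list of dicts, best first, with "score" (0 to 1); they miss things now and then, are a little off and sometimes report something else, mostly with a low value. They report only what shows in the picture. A call takes as long as a camera call.
- find_in(label, camera): "rect" ([centre column, centre row, width, height] as shares, 0 to 1, of the picture: columns of its width, rows of its height, round what is visible of it).
- trace(label, camera): "region" (480x640 bool, what is visible of it) and "rect" ([centre column, centre row, width, height] as shares, 0 to 1, of the picture: columns of its width, rows of its height, round what is visible of it).
- place_of(label, camera): "point" ([column, row] as shares, 0 to 1, of the picture: columns of its width, rows of its height: a listed point, or the origin of a listed thing).
The state is a dict: "clock": time; "joints": joint angles; "dq": joint speeds; "joint_efforts": joint torques, N m; "position": TCP position; "ee_rot": TCP orientation; "force": force on the tool from outside, world axes, zero at the start; "ft_torque": the same for the moment, N m; "width": opening from 0.0 (shut) to 1.0 (fully open); "gripper_force": force on a finger pad.
Only numpy, scipy, OpenCV 4.12 (cv2) and the standard library are available. Lean on these libraries where they do the work, as an engineer would, in place of code of your own. Each camera call takes 0.05 s, during which the arm holds its last target. There are 200 camera calls.

## Task

Using the hand scoop from its bay in the tool rack, empty the parts bin: scoop up all the can capacitors in it and tip them into the open round tub, as many scoops as it takes; never take capacitors out of the bin with the fingers (one that spills outside the bin may be picked up by hand). Lay the scoop back flat in its own wide bay, the same way round as it was, and then put the lid on the tub and press it down firmly until it is fully home and level. Keep the tub upright and leave the brush, the sponge tray, the circuit board and the tip cleaner alone.

Things in the scene. Friction and masses are not known exactly. Their poses are not given: they have to be found in the camera images.
- bin: Fixed open blue parts bin, inside 215 x 110 mm, walls and floor 4 mm thick. Origin on the underside, on the middle line; z up; inside x runs from the low front wall (x = -120, 22 mm high) to the back wall (x = 95, 75 mm high), y from -55 to 55; side walls 56 mm high. At the back the floor turns up in a 50 degree slope, from x = 55 mm to the back wall.
- bin_floor (a point): On the bin's inner floor, 4 mm above its origin; axes as bin. Push the scoop along +x: pieces pushed against the slope ride up and onto the scoop. Bin, pan and capacitors are smooth (friction about 0.25); the pan fits the bin with 8 mm to spare either side; it holds about six pieces.
- rack: Fixed grey tool rack: base plate 6 mm thick, 130 mm in x, y from -115 to 55 mm, with two bays fenced by rails 14 mm above the plate. The wide bay, 64 (x) by 104 mm (y) inside, centred on the origin, belongs to the scoop; the narrow one, centred at y = -81 mm, holds a brush. Origin: underside, below the wide bay's middle.
- bay (a point): Middle of the wide bay's floor, 6 mm above the rack's underside; axes as the rack. The scoop lies in it with its own axes parallel to these (lip to +x, handle leaning out over -x), its origin on this point.
- scoop: Loose steel scoop, 0.18 kg, starts in the rack's wide bay. Pan 54 mm long (x), 94 mm wide (y), floor 2.5 mm thick, side walls 26 mm high, back wall 36 mm high at x = -27; open at the lip (x = +27). Origin: centre of the pan's underside, z up. An upright black handle rises from the back wall and leans back a little.
- scoop_grip (a point): Where to grip the handle, at (-36.1, 0, 87.4) mm in the scoop's frame (axes as the scoop). The handle is a straight bar 16 mm thick in y (grip across this), 24 mm deep, 90 mm long, from (-28, 0, 30) mm up along (-0.139, 0, 0.990), i.e. leaning back 8 degrees from z; this point is 58 mm along it.
- scoop_lip (a point): Middle of the lip's lower edge, at (27, 0, 0) mm in the scoop's frame.
- scoop_pan (a point): Middle of the pan's inner floor, 2.5 mm above the scoop's origin; axes as the scoop.
- tub: Loose black plastic round tub, 0.6 kg, 80 mm high, outer diameter 132 mm at the foot and 136 mm at the rim, mouth 128 mm across inside, wall 4 mm, floor 5 mm. Origin: centre of the underside; z up. It and the lid can stand in either order side by side.
- lid: Loose grey lid, 0.12 kg, lying knob up. Disc 144 mm across, 5 mm thick; below it a tapered plug 10 mm high, 119 mm across at the bottom, 125 at the top, which enters the tub's mouth; on top a black knob, 26 mm diameter, 30 mm high. Origin: centre of the plug's underside, z up. Fully home, the origin is 70 mm above the tub's.
- lid_knob (a point): On the knob's axis, 33 mm above the lid's origin: the place to grip.
- cap1: Can capacitor (one of up to nine; absent ones read None): aluminium cylinder with a black foot end, 24 mm diameter, 26 mm long, 0.03 kg. Origin: its middle; x along its axis (away from the foot). Starts lying on the bin's floor, in rows of three ahead of the slope (x = -57 to 55 mm of the bin).
- cap2: Can capacitor (one of up to nine; absent ones read None): aluminium cylinder with a black foot end, 24 mm diameter, 26 mm long, 0.03 kg. Origin: its middle; x along its axis (away from the foot). Starts lying on the bin's floor, in rows of three ahead of the slope (x = -57 to 55 mm of the bin).
- cap3: Can capacitor (one of up to nine; absent ones read None): aluminium cylinder with a black foot end, 24 mm diameter, 26 mm long, 0.03 kg. Origin: its middle; x along its axis (away from the foot). Starts lying on the bin's floor, in rows of three ahead of the slope (x = -57 to 55 mm of the bin).
- cap4: Can capacitor (one of up to nine; absent ones read None): aluminium cylinder with a black foot end, 24 mm diameter, 26 mm long, 0.03 kg. Origin: its middle; x along its axis (away from the foot). Starts lying on the bin's floor, in rows of three ahead of the slope (x = -57 to 55 mm of the bin).
- cap5: Can capacitor (one of up to nine; absent ones read None): aluminium cylinder with a black foot end, 24 mm diameter, 26 mm long, 0.03 kg. Origin: its middle; x along its axis (away from the foot). Starts lying on the bin's floor, in rows of three ahead of the slope (x = -57 to 55 mm of the bin).
- cap6: Can capacitor (one of up to nine; absent ones read None): aluminium cylinder with a black foot end, 24 mm diameter, 26 mm long, 0.03 kg. Origin: its middle; x along its axis (away from the foot). Starts lying on the bin's floor, in rows of three ahead of the slope (x = -57 to 55 mm of the bin).
- cap7: Can capacitor (one of up to nine; absent ones read None): aluminium cylinder with a black foot end, 24 mm diameter, 26 mm long, 0.03 kg. Origin: its middle; x along its axis (away from the foot). Starts lying on the bin's floor, in rows of three ahead of the slope (x = -57 to 55 mm of the bin).
- cap8: Can capacitor (one of up to nine; absent ones read None): aluminium cylinder with a black foot end, 24 mm diameter, 26 mm long, 0.03 kg. Origin: its middle; x along its axis (away from the foot). Starts lying on the bin's floor, in rows of three ahead of the slope (x = -57 to 55 mm of the bin).
- cap9: Can capacitor (one of up to nine; absent ones read None): aluminium cylinder with a black foot end, 24 mm diameter, 26 mm long, 0.03 kg. Origin: its middle; x along its axis (away from the foot). Starts lying on the bin's floor, in rows of three ahead of the slope (x = -57 to 55 mm of the bin).
- brush: Bystander: wooden brush, 110 x 16 mm, 25 mm high, lying in the rack's narrow bay. Origin: centre of the underside.
- sponge: Bystander: black sponge tray, 120 x 80 mm, 40 mm high, with a yellow sponge, beyond the tub and lid. Origin: centre of the underside.
- board: Bystander: green circuit board, 150 x 100 mm, 20 mm high, beyond the tub and lid. Origin: centre of the underside.
- tipcleaner: Bystander: round steel tip cleaner with brass wool, 90 mm diameter, 70 mm high, beyond the bin. Origin: centre of the underside.

How it is judged:
On the way, in this order (a step that is already met when the one before it is completed fails the run):
1. a capacitor is carried in the scoop, clear of the bin (((x of cap1 in the frame of scoop_pan between -0.028 and 0.03 m and y of cap1 in the frame of scoop_pan between -0.046 and 0.046 m and z of cap1 in the frame of scoop_pan between 0 and 0.05 m and height (world z) of cap1 above 0.09 m) or (x of cap2 in the frame of scoop_pan between -0.028 and 0.03 m and y of cap2 in the frame of scoop_pan between -0.046 and 0.046 m and z of cap2 in the frame of scoop_pan between 0 and 0.05 m and height (world z) of cap2 above 0.09 m) or (x of cap3 in the frame of scoop_pan between -0.028 and 0.03 m and y of cap3 in the frame of scoop_pan between -0.046 and 0.046 m and z of cap3 in the frame of scoop_pan between 0 and 0.05 m and height (world z) of cap3 above 0.09 m) or (x of cap4 in the frame of scoop_pan between -0.028 and 0.03 m and y of cap4 in the frame of scoop_pan between -0.046 and 0.046 m and z of cap4 in the frame of scoop_pan between 0 and 0.05 m and height (world z) of cap4 above 0.09 m) or (x of cap5 in the frame of scoop_pan between -0.028 and 0.03 m and y of cap5 in the frame of scoop_pan between -0.046 and 0.046 m and z of cap5 in the frame of scoop_pan between 0 and 0.05 m and height (world z) of cap5 above 0.09 m) or (x of cap6 in the frame of scoop_pan between -0.028 and 0.03 m and y of cap6 in the frame of scoop_pan between -0.046 and 0.046 m and z of cap6 in the frame of scoop_pan between 0 and 0.05 m and height (world z) of cap6 above 0.09 m) or (x of cap7 in the frame of scoop_pan between -0.028 and 0.03 m and y of cap7 in the frame of scoop_pan between -0.046 and 0.046 m and z of cap7 in the frame of scoop_pan between 0 and 0.05 m and height (world z) of cap7 above 0.09 m) or (x of cap8 in the frame of scoop_pan between -0.028 and 0.03 m and y of cap8 in the frame of scoop_pan between -0.046 and 0.046 m and z of cap8 in the frame of scoop_pan between 0 and 0.05 m and height (world z) of cap8 above 0.09 m) or (x of cap9 in the frame of scoop_pan between -0.028 and 0.03 m and y of cap9 in the frame of scoop_pan between -0.046 and 0.046 m and z of cap9 in the frame of scoop_pan between 0 and 0.05 m and height (world z) of cap9 above 0.09 m))), for 0.2 s.
2. all capacitors are in the tub (horizontal distance between each of cap1, cap2, cap3, cap4, cap5, cap6, cap7, cap8, cap9 and tub below 0.064 m and z of cap1 in the frame of tub between 0.005 and 0.075 m and z of cap2 in the frame of tub between 0.005 and 0.075 m and z of cap3 in the frame of tub between 0.005 and 0.075 m and z of cap4 in the frame of tub between 0.005 and 0.075 m and z of cap5 in the frame of tub between 0.005 and 0.075 m and z of cap6 in the frame of tub between 0.005 and 0.075 m and z of cap7 in the frame of tub between 0.005 and 0.075 m and z of cap8 in the frame of tub between 0.005 and 0.075 m and z of cap9 in the frame of tub between 0.005 and 0.075 m), for 0.3 s.
3. the lid, in place on the tub, is pressed down with more than 5 N, with the scoop back in its bay (horizontal distance between lid and tub below 0.005 m and z of lid in the frame of tub between 0.067 and 0.0725 m and angle between the z axis of lid and the z axis of tub, either way round below 0.04 rad and angle between tub's own z axis and vertical below 0.08 rad and x of scoop in the frame of bay between -0.01 and 0.01 m and y of scoop in the frame of bay between -0.01 and 0.01 m and z of scoop in the frame of bay between -0.003 and 0.004 m and angle between the x axis of scoop and the x axis of bay, either way round below 0.15 rad and x of scoop_lip in the frame of bay above 0.015 m and angle between scoop's own z axis and vertical below 0.06 rad and contact force between lid and tub above 5 N), for 0.1 s.
At the end, for the whole second after the job is handed in: All capacitors lie in the tub; the lid, once pressed with over 5 N, is home: centred within 5 mm, 67 to 72.5 mm above the tub's underside, parallel within 0.04 rad, tub upright; the scoop lies flat in its wide bay within 10 mm and 0.15 rad, lip to +x; all released and at rest (all of step 2 and horizontal distance between lid and tub below 0.005 m and z of lid in the frame of tub between 0.067 and 0.0725 m and angle between the z axis of lid and the z axis of tub, either way round below 0.04 rad and angle between tub's own z axis and vertical below 0.08 rad and x of scoop in the frame of bay between -0.01 and 0.01 m and y of scoop in the frame of bay between -0.01 and 0.01 m and z of scoop in the frame of bay between -0.003 and 0.004 m and angle between the x axis of scoop and the x axis of bay, either way round below 0.15 rad and x of scoop_lip in the frame of bay above 0.015 m and angle between scoop's own z axis and vertical below 0.06 rad and linear speed of each of scoop, tub, lid, cap1, cap2, cap3, cap4, cap5, cap6, cap7, cap8, cap9 below 0.02 m/s); the robot touches nothing.
It fails at once if a capacitor in the bin is touched by the fingers ((contact force between the fingers and cap1 above 1 N and x of cap1 in the frame of bin_floor between -0.122 and 0.1 m and y of cap1 in the frame of bin_floor between -0.06 and 0.06 m and z of cap1 in the frame of bin_floor between -0.01 and 0.06 m) or (contact force between the fingers and cap2 above 1 N and x of cap2 in the frame of bin_floor between -0.122 and 0.1 m and y of cap2 in the frame of bin_floor between -0.06 and 0.06 m and z of cap2 in the frame of bin_floor between -0.01 and 0.06 m) or (contact force between the fingers and cap3 above 1 N and x of cap3 in the frame of bin_floor between -0.122 and 0.1 m and y of cap3 in the frame of bin_floor between -0.06 and 0.06 m and z of cap3 in the frame of bin_floor between -0.01 and 0.06 m) or (contact force between the fingers and cap4 above 1 N and x of cap4 in the frame of bin_floor between -0.122 and 0.1 m and y of cap4 in the frame of bin_floor between -0.06 and 0.06 m and z of cap4 in the frame of bin_floor between -0.01 and 0.06 m) or (contact force between the fingers and cap5 above 1 N and x of cap5 in the frame of bin_floor between -0.122 and 0.1 m and y of cap5 in the frame of bin_floor between -0.06 and 0.06 m and z of cap5 in the frame of bin_floor between -0.01 and 0.06 m) or (contact force between the fingers and cap6 above 1 N and x of cap6 in the frame of bin_floor between -0.122 and 0.1 m and y of cap6 in the frame of bin_floor between -0.06 and 0.06 m and z of cap6 in the frame of bin_floor between -0.01 and 0.06 m) or (contact force between the fingers and cap7 above 1 N and x of cap7 in the frame of bin_floor between -0.122 and 0.1 m and y of cap7 in the frame of bin_floor between -0.06 and 0.06 m and z of cap7 in the frame of bin_floor between -0.01 and 0.06 m) or (contact force between the fingers and cap8 above 1 N and x of cap8 in the frame of bin_floor between -0.122 and 0.1 m and y of cap8 in the frame of bin_floor between -0.06 and 0.06 m and z of cap8 in the frame of bin_floor between -0.01 and 0.06 m) or (contact force between the fingers and cap9 above 1 N and x of cap9 in the frame of bin_floor between -0.122 and 0.1 m and y of cap9 in the frame of bin_floor between -0.06 and 0.06 m and z of cap9 in the frame of bin_floor between -0.01 and 0.06 m)).
It fails at once if the tub is tipped (angle between tub's own z axis and vertical above 0.5 rad).
It fails at once if the brush, sponge tray, circuit board or tip cleaner is moved more than 30 mm (distance of any of brush, sponge, board, tipcleaner from where it was at the start of the episode above 0.03 m).
Of cap1, cap2, cap3, cap4, cap5, cap6, cap7, cap8, cap9 only 6 to 9 are there at a start; the rules pass over those that are not, and their reading is None.
At some moment in a run one of lid, tub may be knocked a few centimetres aside while the robot is not near it.
It also fails if it takes over 210 s, if anything falls off the work surface, if the arm or the gripper's body presses on something with over 40 N, if the wrist force passes 120 N, or if a joint passes its speed limit or range.

## Working session

There is one attempt and no reset: what is moved stays moved. The work goes in short steps, Python scripts to look and compute and a shell command to move; the robot and the scene stay as the last step left them, time stands still between calls to the robot, and variables do not carry over. Pictures are saved under pics/ and viewed, at most 14 in all, crops included, and the job is handed in when it is done.

```bash
mkdir -p pics; cat > h.py <<'E'
import numpy as np, cv2
from scipy.spatial.transform import Rotation as R
from cell import observe, get_image, sign_off, find_in, trace, place_of
def cam(n):
    c=get_image(n); c['R']=R.from_rotvec(c['orientation']).as_matrix() if np.size(c['orientation'])==3 else R.from_quat(c['orientation']).as_matrix() if np.size(c['orientation'])==4 else np.array(c['orientation'])
    c['p']=np.array(c['position']); return c
def ray(c,uv):
    d=c['R']@np.array([(uv[0]*640-c['cx'])/c['fx'],(uv[1]*480-c['cy'])/c['fy'],1]); return c['p'],d/np.linalg.norm(d)
def atz(c,uv,z):
    p,d=ray(c,uv); return p+d*(z-p[2])/d[2]
def tri(rs):
    A=np.zeros((3,3));b=np.zeros(3)
    for p,d in rs:
        M=np.eye(3)-np.outer(d,d);A+=M;b+=M@p
    x=np.linalg.solve(A,b); return x,[float(np.linalg.norm((np.eye(3)-np.outer(d,d))@(x-p))) for p,d in rs]
def proj(c,X):
    q=c['R'].T@(np.array(X)-c['p']); return q[0]/q[2]*c['fx']+c['cx'],q[1]/q[2]*c['fy']+c['cy']
def save(c,f,box=None):
    im=c['image'][:,:,::-1]
    if box: im=im[box[1]:box[3],box[0]:box[2]]
    cv2.imwrite('pics/'+f,im)
E
python3 - <<'E'
from h import *
np.set_printoptions(precision=4,suppress=True)
o=observe(); print(o['clock'],o['position'],o['ee_rot'],R.from_rotvec(o['ee_rot']).as_matrix())
C={n:cam(n) for n in('scene','top','wrist')}
for n,c in C.items(): print(n,c['fx'],c['cx'],c['cy'],c['p'],c['orientation']); print(c['R'])
save(C['top'],'top0.png');save(C['scene'],'scene0.png')
for l in ['bin','bin_floor','rack','bay','scoop','scoop_grip','scoop_lip','scoop_pan','tub','lid','lid_knob','cap1','brush']:
    rs=[];s=''
    for n in('top','scene'):
        r=place_of(l,n)
        s+=n+str([(round(q['score'],2),np.round(np.array(q['point'])*[640,480],1).tolist()) for q in r[:9 if l=='cap1' else 2]])
        if r: rs.append(ray(C[n],r[0]['point']))
    print(l,s)
    if len(rs)==2: print('   ',*tri(rs))
E
```

```text
0.0 [ 0.1428 -0.6079  0.2052] [-3.1192 -0.3615  0.0005] [[ 0.9735  0.2287 -0.0005]
 [ 0.2287 -0.9735  0.0015]
 [-0.0002 -0.0015 -1.    ]]
scene 584.5931842966332 322.24289447694997 231.37147896129608 [1.2227 0.3785 1.2595] [-1.3432 -2.4447  0.6899]
[[-0.535   0.7176 -0.4458]
 [ 0.8448  0.4576 -0.2774]
 [ 0.005  -0.5251 -0.851 ]]
top 494.1142045124563 324.9253541356462 239.73041323309099 [ 0.4991 -0.003   1.0782] [-2.1977  2.1537 -0.1176]
[[ 0.0197 -0.995   0.098 ]
 [-0.9997 -0.0207 -0.0089]
 [ 0.0109 -0.0978 -0.9951]]
wrist 367.8750293268123 317.713992539038 240.22602680654435 [ 0.216  -0.5907  0.3848] [ 2.28   -1.807  -0.2593]
[[ 0.2282 -0.9347 -0.2724]
 [-0.9736 -0.2195 -0.0625]
 [-0.0014  0.2795 -0.9601]]
bin top[(0.55, [183.7, 286.8]), (0.23, [205.9, 288.4])]scene[(0.62, [448.0, 272.8])]
    [ 0.4973  0.2899 -0.0004] [0.0015425311256147358, 0.001542531125614788]
bin_floor top[(0.74, [205.9, 291.4]), (0.58, [184.7, 286.9])]scene[(0.89, [446.4, 271.7]), (0.15, [249.1, 267.2])]
    [ 0.4799  0.2675 -0.0468] [0.01542502182877558, 0.015425021828775518]
rack top[(0.56, [452.2, 297.0]),
[... 1413 characters left out ...]
408 -0.1308  0.0166] [0.0005328854632199534, 0.0005328854632199939]
cap1 top[(0.72, [180.7, 284.7]), (0.71, [194.3, 278.0]), (0.69, [208.3, 291.0]), (0.64, [192.4, 302.4]), (0.55, [159.4, 283.6]), (0.47, [187.8, 261.3]), (0.45, [176.6, 272.3]), (0.43, [168.3, 298.3])]scene[(0.67, [436.3, 284.6]), (0.66, [466.3, 281.5]), (0.64, [435.6, 270.3]), (0.61, [463.5, 269.1]), (0.56, [450.7, 280.6]), (0.47, [444.4, 257.3]), (0.46, [357.3, 247.4]), (0.45, [448.8, 269.1]), (0.41, [433.0, 257.0])]
    [ 0.5111  0.2912 -0.0351] [0.01885225532409803, 0.018852255324098073]
brush top[(0.76, [495.2, 295.4])]scene[(0.6, [232.3, 150.8])]
    [ 0.4897 -0.373   0.0225] [0.004659773611878184, 0.004659773611878171]
```

View pics/top0.png

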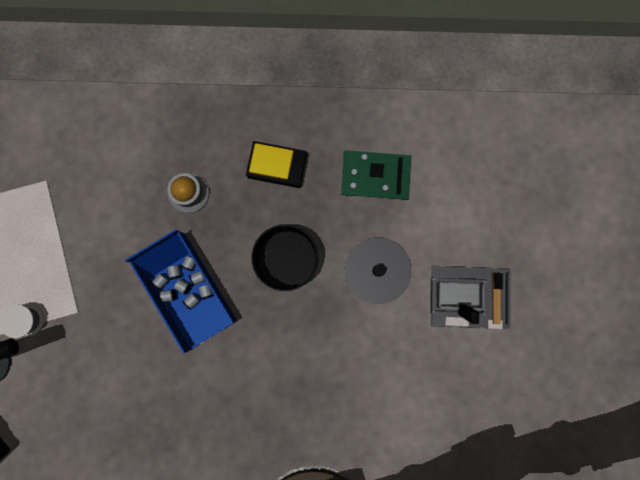

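View pics/scene0.png

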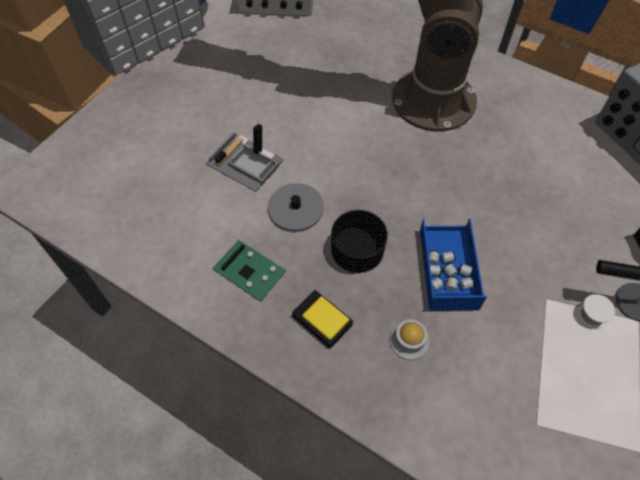

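```bash
cat > fit.py <<'E'
from h import *
from scipy.optimize import minimize
def box(a,b): return np.array([[x,y,z] for x in(a[0],b[0]) for y in(a[1],b[1]) for z in(a[2],b[2])])/1000
BIN=[box((-124,-59,0),(99,59,4)),box((-124,-59,0),(-120,59,22)),box((95,-59,0),(99,59,75)),box((-124,-59,0),(99,-55,56)),box((-124,55,0),(99,59,56)),box((55,-59,0),(99,59,50))]
RACK=[box((-65,-115,0),(65,55,20))]
def cyl(r0,z0,r1,z1):
    t=np.linspace(0,2*np.pi,60)[:,None]
    return np.concatenate([np.hstack([r*np.cos(t),r*np.sin(t),0*t+z]) for r,z in((r0,z0),(r1,z1))])/1000
TUB=[cyl(66,0,68,80)]; LID=[cyl(72,10,72,15)]
def sil(c,parts,p,s=4):
    m=np.zeros((480*s,640*s),np.uint8); Rz=R.from_euler('z',p[2]).as_matrix()
    for q in parts:
        X=q@Rz.T+[p[0],p[1],p[3] if len(p)>3 else 0]; Y=(X-c['p'])@c['R']
        uv=Y[:,:2]/Y[:,2:]*[c['fx'],c['fy']]+[c['cx'],c['cy']]
        cv2.fillConvexPoly(m,cv2.convexHull(((uv+.5)*s-.5).round().astype(np.int32)),1)
    return cv2.resize(m.astype(np.float32),(640,480),interpolation=cv2.INTER_AREA)
def fill(m):
    cs,_=cv2.findContours(m.astype(np.uint8),cv2.RETR_EXTERNAL,cv2.CHAIN_APPROX_NONE)
    o=np.zeros((480,640),np.uint8)
    if cs: cv2.drawContours(o,[max(cs,key=cv2.contourArea)],-1,1,-1)
    return o
def fit(CM,parts,p0,yaw=True,only=None):
    sc=np.array([.01,.01,.05 if yaw else 1e-9])
    def f(v):
        p=np.array(p0)+v*sc; e=0
        for c,m in CM:
            s=sil(c,parts,p); e+=np.abs(s-m).sum()/m.sum()
        return e
    r=minimize(f,[0,0,0],method='Nelder-Mead',options=dict(initial_simplex=np.vstack([[0,0,0],np.eye(3)*.8]),xatol=.01,fatol=1e-5))
    return np.array(p0)+r.x*sc,r.fun
E
cat > loc.py <<'E'
from fit import *
def masks(label,C,near=None):
    out=[]
    for n,c in C.items():
        r=trace(label,n)
        if r: out.append((c,fill(r[0]['region'])))
    return out
E
python3 - <<'E'
from loc import *
np.set_printoptions(precision=4,suppress=True)
C={n:cam(n) for n in('top','scene')}
np.save('/tmp/x.npy',0)
for l,P,p0,y in [('bin',BIN,[.497,.29,.5],1),('rack',RACK,[.489,-.298,-.03],1),('tub',TUB,[.56,.07,0],0),('lid',LID,[.536,-.13,0],0)]:
    CM=masks(l,C)
    if l=='bin':
        CM=[]
        for c in C.values():
            h=cv2.cvtColor(c['image'],cv2.COLOR_RGB2HSV); m=((h[...,0]>105)&(h[...,0]<130)&(h[...,1]>140)).astype(np.uint8)
            m[:,:100]=0;m[:200]=0;CM.append((c,fill(cv2.morphologyEx(m,cv2.MORPH_CLOSE,np.ones((3,3))))))
    print(l,[int(m.sum()) for _,m in CM],'both',*fit(CM,P,p0,y))
    for i in CM: print('   one',*fit([i],P,p0,y))
E
```

```text
bin [6871, 4487] both [0.4984 0.2899 0.5709] 0.09358247237763181
   one [0.4985 0.2903 0.5784] 0.023313564255566875
   one [0.4974 0.2888 0.5578] 0.06389291285937151
rack [3106, 1669] both [ 0.4891 -0.2986 -0.0121] 3.2600441239958844
   one [ 0.5057 -0.2918  0.0322] 2.6051191242755958
   one [ 0.491  -0.2985 -0.0303] 0.6468693828639904
tub [3501, 2913] both [ 0.5608  0.07   -0.    ] 0.06143932026482944
   one [0.5608 0.0703 0.    ] 0.022243644672950584
   one [0.5605 0.0698 0.    ] 0.038770168211465846
lid [3556, 2129] both [ 0.5404 -0.1261 -0.    ] 0.05851077618204019
   one [ 0.5402 -0.1259 -0.    ] 0.019157761529808776
   one [ 0.5413 -0.1271 -0.    ] 0.0322627994363551
```

```bash
cat >> h.py <<'E'
from scipy.linalg import logm,expm
def T(Rm,p):
    M=np.eye(4);M[:3,:3]=Rm;M[:3,3]=p;return M
def tcp():
    o=observe(); return T(R.from_rotvec(o['ee_rot']).as_matrix(),o['position'])
def down(yaw,tilt=0):  # tool x at yaw, z down; tilt>0: tool z leans toward tool x
    return R.from_euler('z',yaw).as_matrix()@R.from_euler('y',-tilt).as_matrix()@np.diag([1,-1,-1.])
def plan(T1,T0=None,share=.95,n=None):
    T0=tcp() if T0 is None else T0
    D=np.linalg.inv(T0)@T1; L=np.real(logm(D))
    a=np.array([L[2,1],L[0,2],L[1,0]])
    n0=max(np.abs(L[:3,3]).max()/.02,np.abs(a).max()/np.radians(4))/share
    n=n or max(1,int(np.ceil(n0))); d=expm(L/n)
    row=np.r_[d[:3,3]/.02,R.from_matrix(d[:3,:3]).as_rotvec()/np.radians(4)]
    print('rows',n,'x',np.round(row,3).tolist()); return T1
E
python3 - <<'E'
from h import *
plan(T(down(-.01),[.50,-.30,.27]),share=.8)
E
```

```text
rows 25 x [0.782, -0.532, -0.128, 0.0, 0.0, 0.138]
```

```bash
for i in 1; do
python3 -m handwheel '[[0.78,-0.53,-0.13,0,0,0.14],[0.78,-0.53,-0.13,0,0,0.14],[0.78,-0.53,-0.13,0,0,0.14],[0.78,-0.53,-0.13,0,0,0.14],[0.78,-0.53,-0.13,0,0,0.14],[0.78,-0.53,-0.13,0,0,0.14],[0.78,-0.53,-0.13,0,0,0.14],[0.78,-0.53,-0.13,0,0,0.14]]' 1 20
python3 -m handwheel '[[0.78,-0.53,-0.13,0,0,0.14],[0.78,-0.53,-0.13,0,0,0.14],[0.78,-0.53,-0.13,0,0,0.14],[0.78,-0.53,-0.13,0,0,0.14],[0.78,-0.53,-0.13,0,0,0.14],[0.78,-0.53,-0.13,0,0,0.14],[0.78,-0.53,-0.13,0,0,0.14],[0.78,-0.53,-0.13,0,0,0.14]]'
python3 -m handwheel '[[0.78,-0.53,-0.13,0,0,0.14],[0.78,-0.53,-0.13,0,0,0.14],[0.78,-0.53,-0.13,0,0,0.14],[0.78,-0.53,-0.13,0,0,0.14],[0.78,-0.53,-0.13,0,0,0.14],[0.78,-0.53,-0.13,0,0,0.14],[0.78,-0.53,-0.13,0,0,0.14],[0.78,-0.53,-0.13,0,0,0.14]]'
python3 -m handwheel '[[0.78,-0.53,-0.13,0,0,0.14],[0,0,0,0,0,0]]'
done
python3 - <<'E'
from h import *
o=observe(); print(o['joints'])
C={n:cam(n) for n in('wrist','top','scene')}
save(C['wrist'],'w1.png')
W=C['wrist']; print(W['p'])
for l in ['bay','scoop','scoop_grip','scoop_lip','scoop_pan','brush']:
    rs=[]
    for n in C:
        r=place_of(l,n)
        if r: rs.append(ray(C[n],r[0]['point'])); print(l,n,round(r[0]['score'],2),np.round(np.array(r[0]['point'])*[640,480],1))
    if len(rs)>1:
        x,e=tri(rs); print('  ',np.round(x,4),np.round(e,4))
E
```

```text
clock: 2.62
position: [0.2493, -0.5002, 0.227]
ee_rot: [3.132, 0.239, 0.0]
force: [0.0, -0.0, -0.3]
width: 1.001
gripper_force: 0.0
clock: 3.28
position: [0.3633, -0.4014, 0.2478]
ee_rot: [3.139, 0.116, 0.0]
force: [-0.2, 0.0, 0.2]
width: 0.998
gripper_force: 0.0
clock: 3.95
position: [0.4846, -0.3117, 0.2686]
ee_rot: [3.141, -0.007, 0.0]
force: [0.3, 0.3, 0.6]
width: 0.999
gripper_force: 0.0
clock: 4.12
position: [0.5031, -0.2983, 0.2713]
ee_rot: [-3.14, 0.014, -0.004]
force: [-1.4, 0.6, -0.1]
width: 0.997
gripper_force: 0.0
[ 0.53652318  0.32974938 -0.12422282  1.56847993  0.03998936  1.24443229
 -1.17386048]
[ 0.57770537 -0.29907811  0.45104153]
bay top 0.59 [456.6 296. ]
bay scene 0.73 [253.7 163.6]
   [ 0.4885 -0.2975  0.0146] [0.0002 0.0002]
scoop wrist 0.89 [320.8 206.4]
scoop top 0.7 [459.4 295.1]
scoop scene 0.82 [246.4 165. ]
   [ 0.4951 -0.3062  0.0113] [0.0053 0.005  0.0092]
scoop_grip wrist 0.88 [320.4 259. ]
scoop_grip top 0.7 [468.5 313.5]
scoop_grip scene 0.73 [253.7 164.9]
   [ 0.4476 -0.3148 -0.01  ] [0.0309 0.0149 0.026 ]
scoop_lip wrist 0.68 [321.1 187.8]
scoop_lip top 0.74 [458.2 282.2]
scoop_lip scene 0.59 [246.  169.7]
   [ 0.5175 -0.3012  0.0167] [0.0008 0.0011 0.0005]
scoop_pan wrist 0.94 [321.2 207.7]
scoop_pan top 0.78 [455.6 297.2]
scoop_pan scene 0.67 [251.3 167.4]
   [ 0.488  -0.3033 -0.0071] [0.0015 0.0033 0.0042]
brush scene 0.52 [230.9 151.9]
```

View pics/w1.png

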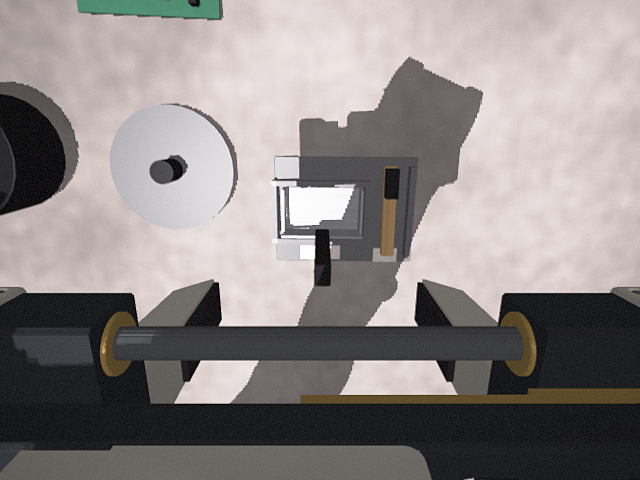

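```bash
python3 - <<'E'
from h import *
c=cam('wrist')
for uv in [(275,157),(417,157),(275,261),(411,261)]:
    print(uv,np.round(atz(c,(uv[0]/640,uv[1]/480),.006),4))
im=c['image'].astype(int)
for r in (160,163,250): print(r,[int(v) for v in im[r,260:430:1].sum(1)//3])
Rg=down(-.009,np.arctan2(.139,.99))
S=np.array([.489,-.302,.006]); g=S+R.from_euler('z',-.009).apply([-.0361,0,.0874])
t=g+Rg[:,2]*.019; print(g,t)
pre=t-Rg[:,2]*.09
A=plan(T(Rg,pre)); plan(T(Rg,t),T0=A)
E
```

```text
(275, 157) [ 0.5483 -0.2516  0.006 ]
(417, 157) [ 0.546  -0.4193  0.006 ]
(275, 261) [ 0.4184 -0.2456  0.006 ]
(411, 261) [ 0.416  -0.4196  0.006 ]
160 [221, 219, 213, 219, 216, 220, 218, 219, 220, 224, 190, 229, 226, 225, 225, 226, 222, 221, 221, 221, 220, 222, 222, 221, 221, 223, 222, 220, 220, 222, 220, 219, 217, 222, 217, 217, 220, 233, 119, 72, 80, 82, 78, 83, 83, 81, 89, 82, 76, 83, 80, 82, 80, 81, 87, 84, 81, 85, 80, 83, 80, 83, 81, 81, 83, 84, 83, 80, 84, 79, 81, 84, 81, 85, 80, 81, 81, 84, 84, 80, 82, 79, 81, 86, 82, 82, 79, 80, 83, 79, 83, 82, 81, 81, 83, 81, 80, 81, 85, 79, 82, 81, 82, 81, 80, 81, 78, 79, 83, 84, 80, 84, 86, 82, 86, 81, 79, 82, 84, 75, 81, 85, 79, 80, 79, 80, 84, 79, 78, 81, 85, 79, 85, 78, 80, 82, 87, 80, 78, 76, 81, 78, 82, 78, 80, 85, 81, 86, 80, 81, 83, 86, 80, 84, 88, 100, 101, 100, 102, 98, 103, 95, 99, 100, 99, 100, 101, 102, 100, 101]
163 [214, 215, 218, 221, 219, 219, 220, 222, 219, 226, 176, 221, 228, 223, 225, 222, 223, 221, 221, 223, 222, 221, 220, 218, 220, 218, 219, 220, 223, 219, 218, 220, 218, 217, 218, 220, 219, 235, 120, 70, 77, 79, 80, 8
[... 788 characters left out ...]
 2, 19, 22, 15, 10, 26, 17, 25, 23, 20, 24, 21, 15, 6, 161, 165, 154, 157, 157, 162, 155, 161, 159, 164, 146, 85, 78, 79, 78, 77, 76, 78, 78, 79, 80, 82, 76, 78, 82, 78, 77, 78, 80, 77, 78, 82, 82, 80, 77, 81, 83, 76, 75, 79, 79, 81, 77, 90, 156, 163, 158, 153, 156, 162, 160, 112, 98, 103, 105, 107, 99, 103, 107, 111, 109, 109, 107, 106, 121, 150, 160, 146, 87, 77, 77, 80, 83, 61, 54, 62, 75, 82, 81, 73, 127, 146, 207, 213, 210, 213, 207, 209, 209, 213, 210, 216, 211, 212, 215, 214, 215, 214, 214, 215, 217, 212, 212, 213]
[ 0.45290146 -0.3016751   0.0934    ] [ 0.45554312 -0.30169888  0.07458455]
rows 6 x [-0.523, 0.004, 0.865, 0.001, 0.333, -0.011]
rows 5 x [0.0, -0.0, 0.9, 0.0, -0.0, -0.0]
```

```bash
python3 - <<'E'
from h import *
c=cam('wrist'); t=cam('top')
def edges(c,col,r0,r1,z):
    g=c['image'][r0:r1,col-2:col+3].astype(float).mean((1,2)); d=np.abs(np.diff(g))
    for i in np.argsort(-d)[:7]: print(col,r0+i+.5,int(d[i]),np.round(atz(c,((col)/640,(r0+i+1)/480),z)[:2],4))
print('wrist');edges(c,350,140,200,.006);edges(c,400,240,280,.006)
print('top');edges(t,440,255,340,.006);edges(t,480,255,340,.006)
save(t,'x.png',(420,255,520,340))
im=cv2.imread('pics/x.png');cv2.imwrite('pics/rack.png',cv2.resize(im,None,fx=6,fy=6,interpolation=cv2.INTER_CUBIC))
for S in([.489,-.3,.006],[.482,-.3,.006]):
  for n,q in(('lip',[27,0,0]),('corner',[27,47,26]),('bk',[-27,47,26]),('htop',[-40.5,0,119])):
    X=S+R.from_euler('z',-.015).apply(np.array(q)/1000); print(S[0],n,np.round(proj(c,X),1),np.round(proj(t,X),1))
save(c,'y.png',(260,145,430,295))
im=cv2.imread('pics/y.png');cv2.imwrite('pics/wr.png',cv2.resize(im,None,fx=4,fy=4,interpolation=cv2.INTER_CUBIC))
E
```

```text
wrist
350 182.5 74 [ 0.5165 -0.3405]
350 189.5 62 [ 0.5081 -0.3406]
350 194.5 60 [ 0.502  -0.3406]
350 181.5 44 [ 0.5177 -0.3405]
350 184.5 37 [ 0.5141 -0.3405]
350 183.5 24 [ 0.5153 -0.3405]
350 185.5 21 [ 0.5129 -0.3405]
400 257.5 31 [ 0.4202 -0.4053]
400 260.5 25 [ 0.4162 -0.4055]
400 265.5 19 [ 0.4094 -0.4058]
400 256.5 19 [ 0.4216 -0.4052]
400 261.5 16 [ 0.4148 -0.4056]
400 258.5 14 [ 0.4189 -0.4054]
400 264.5 11 [ 0.4107 -0.4058]
top
440 309.5 30 [ 0.4576 -0.2636]
440 326.5 20 [ 0.4214 -0.2635]
440 303.5 19 [ 0.4705 -0.2636]
440 280.5 17 [ 0.52   -0.2638]
440 311.5 17 [ 0.4534 -0.2636]
440 282.5 15 [ 0.5157 -0.2638]
440 304.5 14 [ 0.4683 -0.2636]
480 263.5 11 [ 0.5586 -0.3512]
480 327.5 8 [ 0.4209 -0.3497]
480 270.5 5 [ 0.5434 -0.3511]
480 272.5 5 [ 0.539 -0.351]
480 311.5 5 [ 0.455  -0.3501]
480 308.5 5 [ 0.4615 -0.3502]
480 271.5 3 [ 0.5412 -0.351 ]
0.489 lip [316.7 183.9] [456.8 283.2]
0.489 corner [275.3 186.9] [438.1 282.3]
0.489 bk [276.7 232.8] [437.8 308. ]
0.489 htop [316.3 272.2] [473.7 317.9]
0.482 lip [316.8 189.7] [456.9 286.4]
0.482 corner [275.6 193. ] [438.1 285.6]
0.482 bk [277.  238.5] [437.8 311.4]
0.482 htop [316.4 279.1] [473.8 321.6]
```

View pics/wr.png

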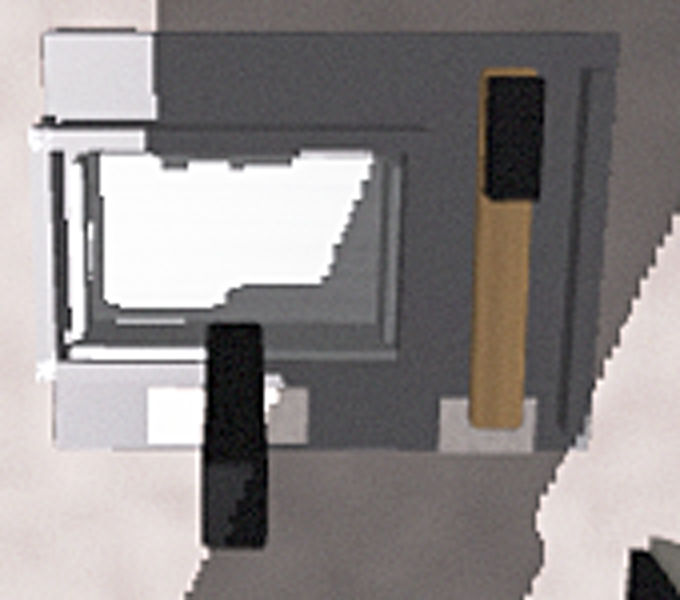

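```bash

python3 -m handwheel '[[-0.523,0.004,0.865,0,0.333,0],[-0.523,0.004,0.865,0,0.333,0],[-0.523,0.004,0.865,0,0.333,0],[-0.523,0.004,0.865,0,0.333,0],[-0.523,0.004,0.865,0,0.333,0],[-0.523,0.004,0.865,0,0.333,0],[0,0,0,0,0,0]]' 1 40
python3 -m handwheel '[[0,0,0.7,0,0,0],[0,0,0.7,0,0,0],[0,0,0.7,0,0,0],[0,0,0.7,0,0,0],[0,0,0.7,0,0,0],[0,0,0.7,0,0,0],[0,0,0.3,0,0,0],[0,0,0,0,0,0]]'
python3 - <<'E'
from h import *
Rg=down(-.012,np.arctan2(.139,.99))
S=np.array([.489,-.302,.006]); g=S+R.from_euler('z',-.012).apply([-.0361,0,.0874])
t=g+Rg[:,2]*.019; print(t,R.from_matrix(Rg).as_rotvec(),tcp()[:3,3]);plan(T(Rg,t))
E
```

```text
clock: 5.9
position: [0.4383, -0.3008, 0.1604]
ee_rot: [-3.133, 0.025, -0.211]
force: [-0.7, 0.4, -1.1]
width: 1.0
gripper_force: 0.0
clock: 6.57
position: [0.456, -0.3012, 0.0741]
ee_rot: [-3.134, 0.02, -0.217]
force: [-0.0, 0.4, 0.4]
width: 0.999
gripper_force: 0.0
[ 0.45554417 -0.30159851  0.07458455] [ 3.13306422 -0.01879861  0.21887402] [ 0.455976   -0.30124286  0.07405377]
rows 1 x [-0.017, 0.018, -0.029, -0.011, 0.019, -0.016]
```

```bash

python3 -m handwheel '[[0,0,0,0,0,0],[0,0,0,0,0,0],[0,0,0,0,0,0],[0,0,0,0,0,0],[0,0,0,0,0,0],[0,0,0,0,0,0]]' 0 50
python3 -c "
from h import *
np.save('pick.npy',tcp());print(tcp(),observe()['width'])"
python3 -m handwheel '[[0.07,0,-0.5,0,0,0],[0.13,0,-0.95,0,0,0],[0.13,0,-0.95,0,0,0],[0.13,0,-0.95,0,0,0],[0.13,0,-0.95,0,0,0],[0.13,0,-0.95,0,0,0],[0.13,0,-0.95,0,0,0],[0.13,0,-0.95,0,0,0]]'
python3 -m handwheel '[[0.13,0,-0.95,0,0,0],[0.13,0,-0.95,0,0,0],[0.13,0,-0.95,0,0,0],[0,0,0,0,0,0],[0,0,0,0,0,0]]'
python3 - <<'E'
from h import *
C={n:cam(n) for n in('scene','top')}
P=np.load('pick.npy'); A=tcp()
S0=T(R.from_euler('z',-.012).as_matrix(),[.489,-.302,.006])
S=A@np.linalg.inv(P)@S0; print('exp scoop',S[:3,3], 'width',observe()['width'],observe()['force'])
for l,q in(('scoop_lip',[.027,0,0]),('scoop_grip',[-.0361,0,.0874]),('scoop_pan',[0,0,.0025])):
  for n in C:
    r=place_of(l,n); e=proj(C[n],S[:3,:3]@np.array(q)+S[:3,3])
    print(l,n,np.round(e,1),[(round(i['score'],2),np.round(np.array(i['point'])*[640,480],1)) for i in r[:1]])
save(C['scene'],'s2.png',(170,60,410,240))
E
```

```text
clock: 7.07
position: [0.4556, -0.3018, 0.075]
ee_rot: [3.133, -0.022, 0.219]
force: [-0.4, 0.1, -0.2]
width: 0.621
gripper_force: 0.0
[[ 9.90134575e-01 -1.37944652e-02  1.39439008e-01  4.55575531e-01]
 [-1.36156046e-02 -9.99904802e-01 -2.23661332e-03 -3.01776374e-01]
 [ 1.39456586e-01  3.16001778e-04 -9.90228136e-01  7.49667354e-02]
 [ 0.00000000e+00  0.00000000e+00  0.00000000e+00  1.00000000e+00]] 0.6208573887788514
clock: 7.73
position: [0.4548, -0.3015, 0.2208]
ee_rot: [3.133, -0.021, 0.22]
force: [-0.3, -1.2, -1.2]
width: 0.039
gripper_force: 0.0
clock: 8.15
position: [0.4552, -0.3019, 0.2781]
ee_rot: [3.131, -0.021, 0.222]
force: [-0.1, -0.6, -0.6]
width: 0.004
gripper_force: 0.0
exp scoop [ 0.48767046 -0.30155317  0.20711723] width 0.005573065388445857 [-0.12102151  0.52702537 -0.76530556]
scoop_lip scene [238.3 120. ] [(0.57, array([246.1, 170.2]))]
scoop_lip top [489.2 282.8] [(0.8, array([460.9, 284.8]))]
scoop_grip scene [250.4  76.9] [(0.76, array([258. , 133.4]))]
scoop_grip top [508.3 322.3] [(0.71, array([470.2, 312.5]))]
scoop_pan scene [244.9 112.2] [(0.95, array([250.6, 164.8]))]
scoop_pan top [489.7 298.2] [(0.76, array([454.7, 294.1]))]
```

View pics/s2.png

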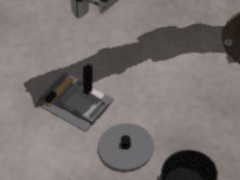

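```bash

python3 -m handwheel '[[0,0,0,0,0,0],[0,0,0,0,0,0],[0,0,0,0,0,0],[0,0,0,0,0,0],[0,0,0,0,0,0],[0,0,0,0,0,0],[0,0,0,0,0,0],[0,0,0,0,0,0]]' 1 50
python3 -m handwheel '[[-0.13,0,0.95,0,0,0],[-0.13,0,0.95,0,0,0],[-0.13,0,0.95,0,0,0],[0,0,0,0,0,0],[0,0,0,0,0,0],[0,0,0,0,0,0]]'
python3 -c "
from h import *
P=np.load('pick.npy');plan(T(P[:3,:3],P[:3,3]),share=.7)"
```

```text
clock: 9.22
position: [0.4548, -0.3016, 0.2765]
ee_rot: [3.133, -0.021, 0.219]
force: [0.2, -0.1, 0.3]
width: 0.534
gripper_force: 0.0
clock: 9.72
position: [0.4556, -0.302, 0.22]
ee_rot: [3.132, -0.021, 0.22]
force: [0.4, -0.1, -0.5]
width: 0.962
gripper_force: 0.0
rows 11 x [-0.092, -0.001, 0.653, 0.0, -0.001, 0.0]
```

```bash

python3 -m handwheel '[[-0.092,0,0.653,0,0,0],[-0.092,0,0.653,0,0,0],[-0.092,0,0.653,0,0,0],[-0.092,0,0.653,0,0,0],[-0.092,0,0.653,0,0,0],[-0.092,0,0.653,0,0,0],[-0.092,0,0.653,0,0,0],[-0.092,0,0.653,0,0,0]]'
python3 -m handwheel '[[-0.092,0,0.653,0,0,0],[-0.092,0,0.653,0,0,0],[-0.092,0,0.653,0,0,0],[0,0,0,0,0,0]]'
python3 -m handwheel '[[0,0,0,0,0,0],[0,0,0,0,0,0],[0,0,0,0,0,0],[0,0,0,0,0,0],[0,0,0,0,0,0],[0,0,0,0,0,0],[0,0,0,0,0,0],[0,0,0,0,0,0]]' 0 50
python3 -m handwheel '[[0,0,0,0,0,0],[0,0,0,0,0,0],[0,0,0,0,0,0],[0,0,0,0,0,0],[0,0,0,0,0,0],[0,0,0,0,0,0]]' 
python3 -c "
from h import *
np.save('pick.npy',tcp());print(tcp(),observe()['width'])"
```

```text
clock: 10.38
position: [0.4562, -0.3024, 0.1145]
ee_rot: [3.131, -0.021, 0.223]
force: [-1.1, 0.3, 0.5]
width: 1.004
gripper_force: 0.0
clock: 10.72
position: [0.4547, -0.3016, 0.073]
ee_rot: [3.134, -0.022, 0.217]
force: [-0.6, -0.1, -0.3]
width: 1.001
gripper_force: 0.0
clock: 11.38
position: [0.455, -0.3017, 0.074]
ee_rot: [3.133, -0.021, 0.219]
force: [0.2, 0.0, -0.2]
width: 0.469
gripper_force: 0.0
clock: 11.88
position: [0.4549, -0.3016, 0.0738]
ee_rot: [3.133, -0.021, 0.219]
force: [1.2, 0.1, -1.1]
width: 0.167
gripper_force: 50.0
[[ 9.90220415e-01 -1.35824531e-02  1.38849009e-01  4.54872572e-01]
 [-1.34535876e-02 -9.99907754e-01 -1.86665372e-03 -3.01614315e-01]
 [ 1.38861555e-01 -1.96186943e-05 -9.90311804e-01  7.38003485e-02]
 [ 0.00000000e+00  0.00000000e+00  0.00000000e+00  1.00000000e+00]] 0.16727221879203721
```

```bash

python3 -m handwheel '[[0.07,0,-0.5,0,0,0],[0.13,0,-0.95,0,0,0],[0.13,0,-0.95,0,0,0],[0.13,0,-0.95,0,0,0],[0.13,0,-0.95,0,0,0],[0.13,0,-0.95,0,0,0],[0.13,0,-0.95,0,0,0],[0.13,0,-0.95,0,0,0]]'
python3 -m handwheel '[[0.13,0,-0.95,0,0,0],[0.13,0,-0.95,0,0,0],[0,0,0,0,0,0],[0,0,0,0,0,0]]'
python3 - <<'E'
from h import *
C={n:cam(n) for n in('scene','top','wrist')}
P=np.load('pick.npy'); A=tcp()
S0=T(R.from_euler('z',-.013).as_matrix(),[.489,-.302,.006])
S=A@np.linalg.inv(P)@S0; print('exp scoop',S[:3,3], 'width',observe()['width'],observe()['force'])
for l,q in(('scoop_lip',[.027,0,0]),('scoop_pan',[0,0,.0025])):
  rs=[]
  for n in C:
    r=place_of(l,n); e=proj(C[n],S[:3,:3]@np.array(q)+S[:3,3])
    if r: rs.append(ray(C[n],r[0]['point']))
    print(l,n,np.round(e,1),[(round(i['score'],2),np.round(np.array(i['point'])*[640,480],1)) for i in r[:1]])
  X,e=tri(rs); print(np.round(np.linalg.inv(S)@np.r_[X,1],4),np.round(e,4))
save(C['wrist'],'w3.png',(160,100,480,340))
E
```

```text
clock: 12.55
position: [0.454, -0.3014, 0.2197]
ee_rot: [3.133, -0.021, 0.218]
force: [0.2, 0.4, -1.6]
width: 0.168
gripper_force: 50.0
clock: 12.88
position: [0.4546, -0.3018, 0.2576]
ee_rot: [3.132, -0.021, 0.221]
force: [-0.3, -0.4, -2.0]
width: 0.17
gripper_force: 50.0
exp scoop [ 0.48754779 -0.30145553  0.1874564 ] width 0.1722524062084627 [-0.12244914 -0.50870407 -2.56051145]
scoop_lip scene [239.3 125.5] [(0.76, array([242.1, 124.2]))]
scoop_lip top [485.5 283. ] [(0.65, array([376. , 269.7]))]
scoop_lip wrist [317.8 169.9] [(0.65, array([320.3, 170.9]))]
[0.0421 0.0806 0.0459 1.    ] [0.0448 0.1219 0.0839]
scoop_pan scene [245.9 117.8] [(0.88, array([241. , 118.5]))]
scoop_pan top [485.9 298.1] [(0.81, array([483.2, 295.5]))]
scoop_pan wrist [317.9 209.6] [(0.87, array([318.2, 206.3]))]
[ 0.0053 -0.0012  0.0022  1.    ] [0.0077 0.0058 0.0032]
```

View pics/w3.png

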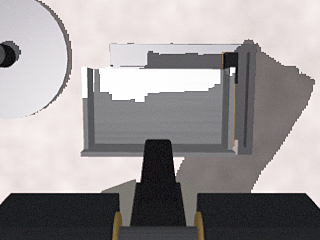

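```bash
cat >> h.py <<'E'
import os
if os.path.exists('pick.npy'):
    P=np.load('pick.npy'); _y=np.arctan2(P[1,0],P[0,0])
    _S=T(R.from_euler('z',_y).as_matrix(),[.489,P[1,3],.006])
    _q=_S[:3,:3].T@(P[:3,3]-_S[:3,3]); _S[:3,3]+=_S[:3,:3]@[0,_q[1],0]
    G=np.linalg.inv(P)@_S      # scoop in tool
BINT=T(R.from_euler('z',.575).as_matrix(),[.4984,.290,0])
def inbin(x,z,pitch=0,y=0): # pitch>0 lip up; about scoop origin
    return BINT@T(R.from_euler('y',-pitch).as_matrix(),[x/1000,y/1000,z/1000])
def tool(S): return S@np.linalg.inv(G)
def where(): # scoop in bin
    B=np.linalg.inv(BINT)@tcp()@G; return np.round(B[:3,3]*1000,1),'pitch',round(float(np.degrees(np.arctan2(B[2,0],B[0,0]))),1),'yaw',round(float(np.degrees(np.arctan2(B[1,0],B[0,0]))),1)
E
cat > caps.py <<'E'
from h import *
def caps(c,n='top',z=.016,smin=.3):
    for r in place_of('cap1',n):
        if r['score']>smin:
            q=np.linalg.inv(BINT)@np.r_[atz(c,r['point'],z),1]; print('cap',round(r['score'],2),np.round(q[:2]*1000))
E
python3 - <<'E'
from caps import *
print(G.round(4)); caps(cam('top'),'top'); print(where())
plan(tool(inbin(-87,140)),share=.75)
E
```

```text
[[ 0.9903 -0.      0.1389  0.0244]
 [ 0.     -1.     -0.      0.    ]
 [ 0.1389  0.     -0.9903  0.0719]
 [ 0.      0.      0.      1.    ]]
cap 0.65 [31.  0.]
cap 0.65 [-42.  -0.]
cap 0.62 [32. 42.]
cap 0.61 [  0. -33.]
cap 0.6 [-38. -43.]
cap 0.58 [ 117. -312.]
cap 0.56 [-7. 38.]
cap 0.51 [ 39. -37.]
cap 0.42 [-3.  1.]
(array([-330.4, -491.4,  188.5]), 'pitch', -0.0, 'yaw', -33.7)
rows 36 x [0.111, -0.735, 0.084, 0.032, 0.0, -0.232]
```

```bash

python3 -m handwheel '[[0.11,-0.735,0.084,0.032,0,-0.232],[0.11,-0.735,0.084,0.032,0,-0.232],[0.11,-0.735,0.084,0.032,0,-0.232],[0.11,-0.735,0.084,0.032,0,-0.232],[0.11,-0.735,0.084,0.032,0,-0.232],[0.11,-0.735,0.084,0.032,0,-0.232],[0.11,-0.735,0.084,0.032,0,-0.232],[0.11,-0.735,0.084,0.032,0,-0.232]]'
python3 -m handwheel '[[0.11,-0.735,0.084,0.032,0,-0.232],[0.11,-0.735,0.084,0.032,0,-0.232],[0.11,-0.735,0.084,0.032,0,-0.232],[0.11,-0.735,0.084,0.032,0,-0.232],[0.11,-0.735,0.084,0.032,0,-0.232],[0.11,-0.735,0.084,0.032,0,-0.232],[0.11,-0.735,0.084,0.032,0,-0.232],[0.11,-0.735,0.084,0.032,0,-0.232]]'
python3 -m handwheel '[[0.11,-0.735,0.084,0.032,0,-0.232],[0.11,-0.735,0.084,0.032,0,-0.232],[0.11,-0.735,0.084,0.032,0,-0.232],[0.11,-0.735,0.084,0.032,0,-0.232],[0.11,-0.735,0.084,0.032,0,-0.232],[0.11,-0.735,0.084,0.032,0,-0.232],[0.11,-0.735,0.084,0.032,0,-0.232],[0.11,-0.735,0.084,0.032,0,-0.232]]'
python3 -m handwheel '[[0.11,-0.735,0.084,0.032,0,-0.232],[0.11,-0.735,0.084,0.032,0,-0.232],[0.11,-0.735,0.084,0.032,0,-0.232],[0.11,-0.735,0.084,0.032,0,-0.232],[0.11,-0.735,0.084,0.032,0,-0.232],[0.11,-0.735,0.084,0.032,0,-0.232],[0.11,-0.735,0.084,0.032,0,-0.232],[0.11,-0.735,0.084,0.032,0,-0.232]]'
python3 -m handwheel '[[0.11,-0.735,0.084,0.032,0,-0.232],[0.11,-0.735,0.084,0.032,0,-0.232],[0.11,-0.735,0.084,0.032,0,-0.232],[0.11,-0.735,0.084,0.032,0,-0.232],[0,0,0,0,0,0],[0,0,0,0,0,0]]'
python3 - <<'E'
from h import *
print(where(),observe()['joints'].round(2) if hasattr(observe()['joints'],'round') else observe()['joints'])
C={n:cam(n) for n in('top','wrist')}
A=plan(tool(inbin(-87,25)),share=.75); plan(tool(inbin(-87,5)),T0=A,share=.4)
save(C['wrist'],'w4.png',(120,60,520,360))
E
```

```text
clock: 14.1
position: [0.4686, -0.1817, 0.2456]
ee_rot: [-3.121, -0.186, -0.218]
force: [0.5, 0.0, -2.1]
width: 0.172
gripper_force: 50.0
clock: 14.77
position: [0.467, -0.0628, 0.2346]
ee_rot: [-3.093, -0.388, -0.216]
force: [-0.6, -0.3, -2.3]
width: 0.173
gripper_force: 50.0
clock: 15.43
position: [0.4499, 0.055, 0.2237]
ee_rot: [-3.053, -0.588, -0.213]
force: [0.8, -0.2, -1.9]
width: 0.172
gripper_force: 50.0
clock: 16.1
position: [0.4175, 0.1696, 0.2127]
ee_rot: [-3.0, -0.784, -0.21]
force: [0.4, -0.4, -2.9]
width: 0.171
gripper_force: 50.0
clock: 16.6
position: [0.3958, 0.2247, 0.2072]
ee_rot: [-2.968, -0.881, -0.207]
force: [0.4, -0.4, -2.0]
width: 0.172
gripper_force: 50.0
(array([-87.5,   0.9, 139.4]), 'pitch', -0.0, 'yaw', 0.1) [-0.05  0.13 -0.64  2.04  0.12  0.87 -1.74]
rows 8 x [-0.095, -0.004, 0.709, 0.003, 0.001, -0.0]
rows 3 x [-0.046, 0.0, 0.33, -0.0, -0.0, -0.0]
```

View pics/w4.png

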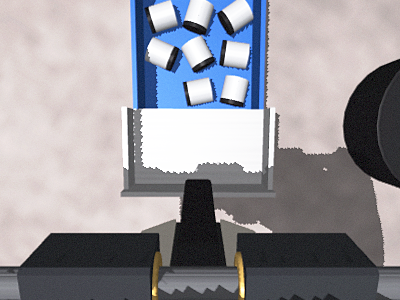

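```bash

python3 -m handwheel '[[-0.095,-0.004,0.709,0.003,0,0],[-0.095,-0.004,0.709,0.003,0,0],[-0.095,-0.004,0.709,0.003,0,0],[-0.095,-0.004,0.709,0.003,0,0],[-0.095,-0.004,0.709,0.003,0,0],[-0.095,-0.004,0.709,0.003,0,0],[-0.095,-0.004,0.709,0.003,0,0],[-0.095,-0.004,0.709,0.003,0,0]]'
python3 -m handwheel '[[-0.046,0,0.33,0,0,0],[-0.046,0,0.33,0,0,0],[-0.046,0,0.33,0,0,0],[0,0,0,0,0,0]]'
python3 - <<'E'
from h import *
print(where())
plan(tool(inbin(-87,2.5)),share=.4); A=tool(inbin(-87,4)); plan(tool(inbin(10,4)),T0=A,share=.4)
E
```

```text
clock: 17.37
position: [0.3972, 0.2237, 0.0922]
ee_rot: [-2.969, -0.875, -0.207]
force: [-0.8, -0.8, -1.7]
width: 0.175
gripper_force: 50.0
clock: 17.7
position: [0.3967, 0.2243, 0.0723]
ee_rot: [-2.968, -0.877, -0.206]
force: [-0.8, 0.2, -2.1]
width: 0.171
gripper_force: 50.0
(array([-87. ,   0.2,   4.4]), 'pitch', -0.0, 'yaw', -0.0)
rows 1 x [-0.015, 0.01, 0.096, -0.003, 0.012, -0.004]
rows 13 x [0.369, 0.0, 0.052, -0.0, -0.0, -0.0]
```

```bash

python3 -m handwheel '[[-0.015,0,0.1,0,0,0],[0,0,0,0,0,0]]'
python3 -m handwheel '[[-0.01,0,0.05,0,0,0],[0,0,0,0,0,0]]'
python3 -c "
from h import *
print(where())"
```

```text
clock: 17.87
position: [0.3975, 0.2251, 0.0718]
ee_rot: [-2.968, -0.878, -0.21]
force: [-1.0, -1.1, 2.1]
width: 0.17
gripper_force: 50.0
clock: 18.03
position: [0.398, 0.2255, 0.0717]
ee_rot: [-2.967, -0.878, -0.213]
force: [-3.7, -3.5, 18.7]
width: 0.17
gripper_force: 50.0
(array([-85. ,   0.4,   4. ]), 'pitch', 0.2, 'yaw', 0.0)
```

```bash

python3 -m handwheel '[[0.25,0,0,0,0,0],[0.25,0,0.034,0,0,0],[0.25,0,0.034,0,0,0],[0.25,0,0.034,0,0,0],[0.25,0,0.034,0,0,0],[0.25,0,0.034,0,0,0],[0.25,0,0.034,0,0,0],[0.25,0,0.034,0,0,0]]'
python3 -m handwheel '[[0.25,0,0.034,0,0,0],[0.25,0,0.034,0,0,0],[0.25,0,0.034,0,0,0],[0.25,0,0.034,0,0,0],[0.25,0,0.034,0,0,0],[0.25,0,0.034,0,0,0]]'
python3 - <<'E'
from h import *
print(where()); c=cam('wrist'); save(c,'w5.png',(160,20,480,260))
E
```

```text
clock: 18.7
position: [0.4313, 0.247, 0.0718]
ee_rot: [-2.968, -0.878, -0.209]
force: [-2.6, -2.3, 10.0]
width: 0.17
gripper_force: 50.0
clock: 19.2
position: [0.4565, 0.2633, 0.0718]
ee_rot: [-2.968, -0.878, -0.209]
force: [-3.6, -2.6, 9.3]
width: 0.172
gripper_force: 50.0
(array([-15.5,   0.3,   4. ]), 'pitch', 0.1, 'yaw', -0.0)
```

View pics/w5.png

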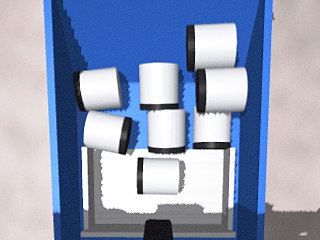

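```bash

python3 -m handwheel '[[0.25,0,0.034,0,0,0],[0.25,0,0.034,0,0,0],[0.25,0,0.034,0,0,0],[0.25,0,0.034,0,0,0],[0.25,0,0.034,0,0,0],[0.25,0,0.034,0,0,0],[0.25,0,0.034,0,0,0]]'
python3 - <<'E'
from h import *
print(where()); c=cam('wrist'); save(c,'w6.png',(160,20,480,260))
E
```

```text
clock: 19.83
position: [0.4858, 0.2824, 0.0718]
ee_rot: [-2.968, -0.878, -0.208]
force: [-3.6, -2.5, 8.6]
width: 0.172
gripper_force: 50.0
(array([19.5,  0.5,  4. ]), 'pitch', 0.0, 'yaw', 0.0)
```

View pics/w6.png

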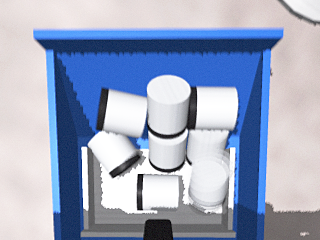

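```bash
python3 - <<'E'
from h import *
r=np.radians
A=plan(tool(inbin(28,3.8)),share=.25)
B=plan(tool(inbin(36,11,r(12))),T0=A,share=.5)
C=plan(tool(inbin(50,32,r(18))),T0=B,share=.5)
D=plan(tool(inbin(46,130,r(18))),T0=C,share=.5)
E
```

```text
rows 2 x [0.183, 0.012, 0.031, -0.002, -0.011, 0.0]
rows 6 x [-0.046, 0.0, 0.001, -0.0, 0.5, -0.0]
rows 3 x [0.223, -0.0, -0.193, -0.0, 0.5, -0.0]
rows 9 x [0.219, -0.0, -0.499, 0.0, -0.0, -0.0]
```

```bash

python3 -m handwheel '[[0.2,0,0.028,0,0,0],[0.2,0,0.028,0,0,0],[-0.046,0,-0.01,0,0.5,0],[-0.046,0,0,0,0.5,0],[-0.046,0,0,0,0.5,0],[-0.046,0,0,0,0.5,0],[-0.046,0,0,0,0.5,0],[-0.046,0,0,0,0.5,0]]'
python3 -m handwheel '[[0.223,0,-0.193,0,0.5,0],[0.223,0,-0.193,0,0.5,0],[0.223,0,-0.193,0,0.5,0],[0.22,0,-0.2,0,0,0],[0.22,0,-0.5,0,0,0],[0.22,0,-0.5,0,0,0],[0.22,0,-0.5,0,0,0],[0.22,0,-0.5,0,0,0]]'
python3 -m handwheel '[[0.22,0,-0.5,0,0,0],[0.22,0,-0.5,0,0,0],[0.22,0,-0.5,0,0,0],[0.22,0,-0.5,0,0,0],[0,0,0,0,0,0]]'
python3 - <<'E'
from h import *
print(where()); c=cam('wrist'); save(c,'w7.png',(160,20,480,260))
E
```

```text
clock: 20.55
position: [0.4869, 0.2827, 0.0694]
ee_rot: [-2.877, -0.85, -0.506]
force: [0.2, -0.5, -4.2]
width: 0.173
gripper_force: 50.0
clock: 21.22
position: [0.4933, 0.2871, 0.1339]
ee_rot: [-2.824, -0.836, -0.646]
force: [0.2, 0.1, -2.8]
width: 0.17
gripper_force: 50.0
clock: 21.63
position: [0.494, 0.2875, 0.1801]
ee_rot: [-2.821, -0.834, -0.654]
force: [0.5, 0.1, -2.7]
width: 0.175
gripper_force: 50.0
(array([ 48.4,   0.3, 126.3]), 'pitch', 18.1, 'yaw', -0.0)
```

View pics/w7.png

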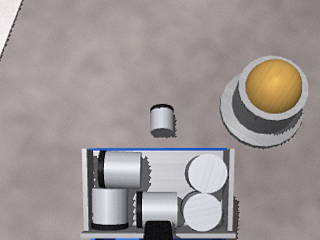

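```bash
cat >> h.py <<'E'
def attub(C,yaw,pitch,lipz=.088,back=.025): # lip point at C-back*u
    Rm=R.from_euler('z',yaw).as_matrix()@R.from_euler('y',-pitch).as_matrix()
    lip=np.array([C[0]-back*np.cos(yaw),C[1]-back*np.sin(yaw),lipz]); return T(Rm,lip-Rm@[.027,0,0])
E
cat > see.py <<'E'
from loc import *
def tublid():
    C={n:cam(n) for n in('top','scene')}
    for l,Pm,p0 in [('tub',TUB,[.56,.07,0]),('lid',LID,[.54,-.126,0])]:
        for i in masks(l,C):
            m=cv2.moments(i[1],True); p=atz(i[0],(m['m10']/m['m00']/640,m['m01']/m['m00']/480),.04 if l=='tub' else .012)
            print(l,int(i[1].sum()),*fit([i],Pm,[p[0],p[1],0],0))
E
python3 - <<'E'
from see import *
r=np.radians
tublid()
A=tool(attub([.5608,.07],3.2,r(18),lipz=.15,back=.02)); plan(A)
for p,z in((0,.09),(-20,.088),(-50,.088)):
    B=tool(attub([.5608,.07],3.2,r(p),lipz=z)); plan(B,T0=A); A=B
c=cam('wrist')
for q in place_of('cap1','wrist'):
  uv=np.array(q['point'])*[640,480]
  if uv[1]<165: print(q['score'],uv,atz(c,q['point'],.013))
E
```

```text
tub 3554 [5.60717848e-01 6.99746185e-02 4.85110795e-10] 0.017620990433314575
tub 2886 [5.62549282e-01 7.01270215e-02 4.52709848e-11] 0.04757882882882883
lid 2099 [ 5.40314529e-01 -1.27110792e-01  2.50570334e-10] 0.02992496426869938
rows 36 x [-0.411, 0.192, -0.228, 0.457, 0.0, -0.939]
rows 5 x [0.001, 0.0, 0.401, 0.0, -0.9, 0.0]
rows 6 x [0.224, -0.0, -0.125, -0.0, -0.833, 0.0]
rows 8 x [0.253, -0.0, -0.159, 0.0, -0.937, 0.0]
0.58 [321.472 136.704] [0.62921089 0.37123193 0.013     ]
```

```bash

python3 -m handwheel '[[-0.2,0.1,-0.11,0.228,0,-0.47],[-0.411,0.192,-0.228,0.457,0,-0.939],[-0.411,0.192,-0.228,0.457,0,-0.939],[-0.411,0.192,-0.228,0.457,0,-0.939],[-0.411,0.192,-0.228,0.457,0,-0.939],[-0.411,0.192,-0.228,0.457,0,-0.939],[-0.411,0.192,-0.228,0.457,0,-0.939],[-0.411,0.192,-0.228,0.457,0,-0.939]]'
python3 -m handwheel '[[-0.411,0.192,-0.228,0.457,0,-0.939],[-0.411,0.192,-0.228,0.457,0,-0.939],[-0.411,0.192,-0.228,0.457,0,-0.939],[-0.411,0.192,-0.228,0.457,0,-0.939],[-0.411,0.192,-0.228,0.457,0,-0.939],[-0.411,0.192,-0.228,0.457,0,-0.939],[-0.411,0.192,-0.228,0.457,0,-0.939],[-0.411,0.192,-0.228,0.457,0,-0.939]]'
python3 -m handwheel '[[-0.411,0.192,-0.228,0.457,0,-0.939],[-0.411,0.192,-0.228,0.457,0,-0.939],[-0.411,0.192,-0.228,0.457,0,-0.939],[-0.411,0.192,-0.228,0.457,0,-0.939],[-0.411,0.192,-0.228,0.457,0,-0.939],[-0.411,0.192,-0.228,0.457,0,-0.939],[-0.411,0.192,-0.228,0.457,0,-0.939],[-0.411,0.192,-0.228,0.457,0,-0.939]]'
python3 -c "
from h import *
A=tool(attub([.5608,.07],3.2,np.radians(18),lipz=.15,back=.02)); plan(A); print(np.round(observe()['joints'],2))"
```

```text
clock: 22.75
position: [0.4664, 0.2168, 0.1822]
ee_rot: [-2.412, -1.515, -0.557]
force: [0.6, 0.9, -4.3]
width: 0.173
gripper_force: 50.0
clock: 23.42
position: [0.4825, 0.1377, 0.1857]
ee_rot: [-1.825, -2.085, -0.42]
force: [0.7, 0.4, -3.7]
width: 0.171
gripper_force: 50.0
clock: 24.08
position: [0.539, 0.0806, 0.1892]
ee_rot: [-1.127, -2.474, -0.259]
force: [0.1, 0.0, -3.0]
width: 0.171
gripper_force: 50.0
rows 13 x [-0.389, 0.184, -0.216, 0.44, 0.001, -0.905]
[ 0.65  0.83 -1.2   1.5   0.33  1.41  0.19]
```

```bash

python3 -m handwheel '[[-0.389,0.184,-0.216,0.44,0,-0.905],[-0.389,0.184,-0.216,0.44,0,-0.905],[-0.389,0.184,-0.216,0.44,0,-0.905],[-0.389,0.184,-0.216,0.44,0,-0.905],[-0.389,0.184,-0.216,0.44,0,-0.905],[-0.389,0.184,-0.216,0.44,0,-0.905],[-0.389,0.184,-0.216,0.44,0,-0.905]]'
python3 -m handwheel '[[-0.389,0.184,-0.216,0.44,0,-0.905],[-0.389,0.184,-0.216,0.44,0,-0.905],[-0.389,0.184,-0.216,0.44,0,-0.905],[-0.389,0.184,-0.216,0.44,0,-0.905],[-0.389,0.184,-0.216,0.44,0,-0.905],[-0.389,0.184,-0.216,0.44,0,-0.905],[0,0,0,0,0,0]]'
python3 - <<'E'
from h import *
r=np.radians
print(np.round(observe()['joints'],2))
A=plan(tool(attub([.5608,.07],3.2,r(18),lipz=.15,back=.02)))
A=None
for p,z in((10,.10),(-20,.088),(-50,.088)):
    B=tool(attub([.5608,.07],3.2,r(p),lipz=z)); plan(B,T0=A); A=B
C=cam('wrist'); save(C,'w8.png',(160,20,480,260))
E
```

```text
clock: 24.67
position: [0.6037, 0.0646, 0.1924]
ee_rot: [-0.488, -2.65, -0.112]
force: [-0.6, 0.6, -4.1]
width: 0.171
gripper_force: 50.0
clock: 25.25
position: [0.6593, 0.0798, 0.1952]
ee_rot: [0.085, -2.688, 0.017]
force: [-0.4, 1.3, -4.1]
width: 0.172
gripper_force: 50.0
[ 0.2   1.04 -1.11  0.9   0.65  1.98  1.01]
rows 1 x [0.004, -0.202, -0.021, -0.004, 0.022, 0.07]
rows 3 x [-0.226, -0.068, 0.611, 0.0, -0.659, 0.023]
rows 8 x [0.246, -0.0, -0.083, 0.0, -0.937, 0.0]
rows 8 x [0.253, -0.0, -0.159, 0.0, -0.937, 0.0]
```

View pics/w8.png

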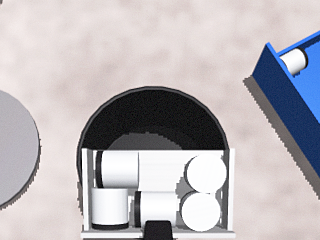

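```bash

python3 -m handwheel '[[-0.226,-0.068,0.611,0,-0.659,0.023],[-0.226,-0.068,0.611,0,-0.659,0.023],[-0.226,-0.068,0.611,0,-0.659,0.023],[0,0,0,0,0,0]]'
python3 -m handwheel '[[0.246,0,-0.083,0,-0.937,0],[0.246,0,-0.083,0,-0.937,0],[0.246,0,-0.083,0,-0.937,0],[0.246,0,-0.083,0,-0.937,0],[0.246,0,-0.083,0,-0.937,0],[0.246,0,-0.083,0,-0.937,0],[0.246,0,-0.083,0,-0.937,0],[0.246,0,-0.083,0,-0.937,0]]'
python3 -m handwheel '[[0.253,0,-0.159,0,-0.937,0],[0.253,0,-0.159,0,-0.937,0],[0.253,0,-0.159,0,-0.937,0],[0.253,0,-0.159,0,-0.937,0],[0.253,0,-0.159,0,-0.937,0],[0.253,0,-0.159,0,-0.937,0],[0.253,0,-0.159,0,-0.937,0],[0.253,0,-0.159,0,-0.937,0]]'
python3 -m handwheel '[[0,0,0,0,0,0],[0,0,0,0,0,0],[0,0,0,0,0,0],[0,0,0,0,0,0]]'
python3 - <<'E'
from h import *
r=np.radians
S=tcp()@G; print(np.round(observe()['joints'],2), S[:3,3],'lip',(S@[.027,0,0,1])[:3], np.degrees(np.arcsin(S[2,0])))
C={n:cam(n) for n in('top','scene','wrist')}
a=np.hstack([C['scene']['image'][180:340,300:520],C['top']['image'][210:370,110:350]])[:,:,::-1]
b=cv2.resize(C['wrist']['image'][:,:,::-1],(460,345))
cv2.imwrite('pics/m9.png',np.vstack([cv2.resize(a,(460,160)),b]))
A=tool(attub([.5608,.07],3.2,r(0),lipz=.16)); plan(A)
E
```

```text
clock: 25.63
position: [0.6555, 0.0705, 0.1557]
ee_rot: [0.069, -2.827, 0.016]
force: [-0.9, -0.6, -4.1]
width: 0.169
gripper_force: 50.0
clock: 26.3
position: [0.6189, 0.07, 0.1746]
ee_rot: [-0.072, 2.93, 0.006]
force: [-0.4, -0.7, -2.1]
width: 0.172
gripper_force: 50.0
clock: 26.97
position: [0.578, 0.0654, 0.1815]
ee_rot: [-0.057, 2.448, 0.01]
force: [0.9, -0.9, -2.6]
width: 0.172
gripper_force: 50.0
clock: 27.3
position: [0.5791, 0.066, 0.1808]
ee_rot: [-0.058, 2.452, 0.012]
force: [0.6, 0.1, -2.7]
width: 0.171
gripper_force: 50.0
[ 0.59  0.29 -1.05  2.3   1.61  0.45 -0.18] [0.60603247 0.06675127 0.10983746] lip [0.58780808 0.06579643 0.08993872] -47.475679294956066
rows 13 x [-0.316, 0.02, -0.097, -0.011, 0.913, -0.012]
```

View pics/m9.png

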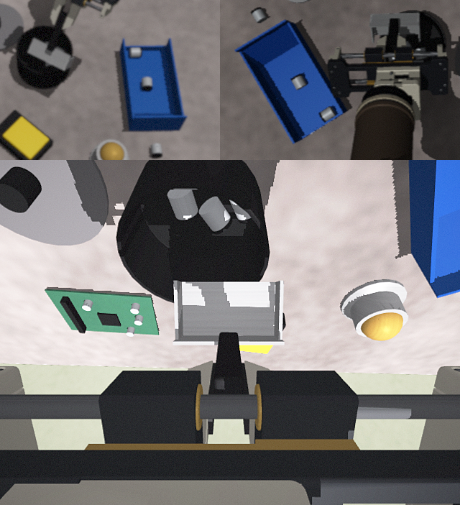

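```bash

python3 -m handwheel '[[-0.316,0.02,-0.097,-0.011,0.913,-0.012],[-0.316,0.02,-0.097,-0.011,0.913,-0.012],[-0.316,0.02,-0.097,-0.011,0.913,-0.012],[-0.316,0.02,-0.097,-0.011,0.913,-0.012],[-0.316,0.02,-0.097,-0.011,0.913,-0.012],[-0.316,0.02,-0.097,-0.011,0.913,-0.012],[-0.316,0.02,-0.097,-0.011,0.913,-0.012],[-0.316,0.02,-0.097,-0.011,0.913,-0.012]]'
python3 -m handwheel '[[-0.316,0.02,-0.097,-0.011,0.913,-0.012],[-0.316,0.02,-0.097,-0.011,0.913,-0.012],[-0.316,0.02,-0.097,-0.011,0.913,-0.012],[-0.316,0.02,-0.097,-0.011,0.913,-0.012],[-0.316,0.02,-0.097,-0.011,0.913,-0.012]]'
python3 - <<'E'
from caps import *
r=np.radians
C={n:cam(n) for n in('top','scene')}
BI=np.linalg.inv(BINT)
for n in C:
  for q in place_of('cap1',n):
    if q['score']>.25:
      w=atz(C[n],q['point'],.016); b=(BI@np.r_[w,1])*1000; print(n,round(q['score'],2),np.round(np.array(q['point'])*[640,480]),w[:2].round(3),b[:2].round())
im=np.hstack([cv2.resize(C['top']['image'][215:365,115:255],(420,450)),cv2.resize(C['scene']['image'][205:365,390:500],(309,450))])
cv2.imwrite('pics/m10.png',im[:,:,::-1])
E
```

```text
clock: 28.12
position: [0.6113, 0.0661, 0.2126]
ee_rot: [-0.069, 2.9, -0.011]
force: [0.5, -0.6, -2.1]
width: 0.169
gripper_force: 50.0
clock: 28.53
position: [0.6417, 0.0698, 0.2256]
ee_rot: [0.077, -3.063, 0.018]
force: [0.5, 1.0, -1.5]
width: 0.172
gripper_force: 50.0
top 0.74 [283. 227.] [0.63  0.079] [  -4. -249.]
top 0.7 [279. 265.] [0.548 0.086] [ -70. -198.]
top 0.7 [189. 291.] [0.488 0.275] [-16.  -7.]
top 0.62 [187. 285.] [0.5  0.28] [-4. -9.]
top 0.6 [310. 276.] [0.524 0.019] [-126. -241.]
top 0.56 [297. 277.] [0.522 0.045] [-113. -218.]
top 0.51 [152. 227.] [0.623 0.361] [144.  -8.]
top 0.48 [217. 323.] [0.421 0.212] [-107.  -23.]
top 0.46 [296. 254.] [0.571 0.05 ] [ -70. -241.]
scene 0.68 [456. 328.] [0.626 0.366] [149.  -5.]
scene 0.63 [348. 245.] [0.57  0.049] [ -72. -241.]
scene 0.46 [438. 236.] [0.429 0.224] [-95. -18.]
scene 0.41 [446. 265.] [0.492 0.277] [-13.  -7.]
```

View pics/m10.png

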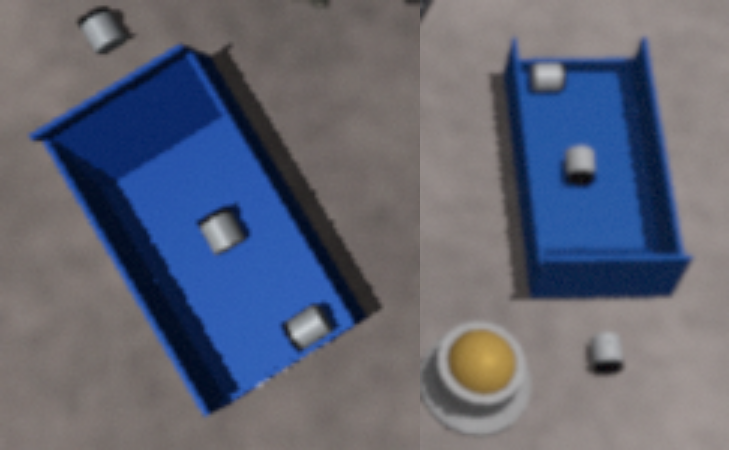

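```bash
cat >> h.py <<'E'
def lipb(xl,zl,pd,y=0): # lip pose in bin frame (mm, deg; + lip up)
    p=np.radians(pd); return tool(inbin(xl-27*np.cos(p),zl-27*np.sin(p),p,y))
def lipw():
    B=np.linalg.inv(BINT)@tcp()@G; return np.round((B@[.027,0,0,1])[:3]*1000,1),'pitch',round(float(np.degrees(np.arcsin(B[2,0]))),1)
def path(pts,T0=None,share=.5):
    for p in pts: print(p); T0=plan(lipb(*p),T0=T0,share=share)
E
python3 - <<'E'
from h import *
plan(lipb(-100,115,0),share=.95)
E
```

```text
rows 40 x [0.363, -0.369, 0.086, -0.101, 0.013, 0.932]
```

```bash

python3 -m handwheel '[[0.363,-0.369,0.086,-0.101,0.013,0.932],[0.363,-0.369,0.086,-0.101,0.013,0.932],[0.363,-0.369,0.086,-0.101,0.013,0.932],[0.363,-0.369,0.086,-0.101,0.013,0.932],[0.363,-0.369,0.086,-0.101,0.013,0.932],[0.363,-0.369,0.086,-0.101,0.013,0.932],[0.363,-0.369,0.086,-0.101,0.013,0.932],[0.363,-0.369,0.086,-0.101,0.013,0.932]]'
python3 -m handwheel '[[0.363,-0.369,0.086,-0.101,0.013,0.932],[0.363,-0.369,0.086,-0.101,0.013,0.932],[0.363,-0.369,0.086,-0.101,0.013,0.932],[0.363,-0.369,0.086,-0.101,0.013,0.932],[0.363,-0.369,0.086,-0.101,0.013,0.932],[0.363,-0.369,0.086,-0.101,0.013,0.932],[0.363,-0.369,0.086,-0.101,0.013,0.932],[0.363,-0.369,0.086,-0.101,0.013,0.932]]'
python3 -m handwheel '[[0.363,-0.369,0.086,-0.101,0.013,0.932],[0.363,-0.369,0.086,-0.101,0.013,0.932],[0.363,-0.369,0.086,-0.101,0.013,0.932],[0.363,-0.369,0.086,-0.101,0.013,0.932],[0.363,-0.369,0.086,-0.101,0.013,0.932],[0.363,-0.369,0.086,-0.101,0.013,0.932],[0.363,-0.369,0.086,-0.101,0.013,0.932],[0.363,-0.369,0.086,-0.101,0.013,0.932]]'
python3 -m handwheel '[[0.363,-0.369,0.086,-0.101,0.013,0.932],[0.363,-0.369,0.086,-0.101,0.013,0.932],[0.363,-0.369,0.086,-0.101,0.013,0.932],[0.363,-0.369,0.086,-0.101,0.013,0.932],[0.363,-0.369,0.086,-0.101,0.013,0.932],[0.363,-0.369,0.086,-0.101,0.013,0.932],[0.363,-0.369,0.086,-0.101,0.013,0.932],[0.363,-0.369,0.086,-0.101,0.013,0.932]]'
python3 -m handwheel '[[0.363,-0.369,0.086,-0.101,0.013,0.932],[0.363,-0.369,0.086,-0.101,0.013,0.932],[0.363,-0.369,0.086,-0.101,0.013,0.932],[0.363,-0.369,0.086,-0.101,0.013,0.932],[0.363,-0.369,0.086,-0.101,0.013,0.932],[0.363,-0.369,0.086,-0.101,0.013,0.932],[0.363,-0.369,0.086,-0.101,0.013,0.932],[0.363,-0.369,0.086,-0.101,0.013,0.932]]'
python3 - <<'E'
from h import *
print(lipw(),np.round(observe()['joints'],2))
path([(-140,80,-40),(-131,23.5,-40),(-106,23.5,-40),(-89,5.5,-40),(-62,6,-15),(-58,4.5,0)])
E
```

```text
clock: 29.4
position: [0.5721, 0.0221, 0.2165]
ee_rot: [-0.722, -2.98, -0.036]
force: [-0.2, 0.1, -1.5]
width: 0.17
gripper_force: 50.0
clock: 30.07
position: [0.4897, 0.0156, 0.2069]
ee_rot: [-1.469, -2.693, -0.09]
force: [-0.0, -0.8, -1.9]
width: 0.171
gripper_force: 50.0
clock: 30.73
position: [0.415, 0.0511, 0.1976]
ee_rot: [-2.12, -2.226, -0.138]
force: [0.3, -0.6, -2.7]
width: 0.171
gripper_force: 50.0
clock: 31.4
position: [0.3682, 0.119, 0.1896]
ee_rot: [-2.633, -1.607, -0.178]
force: [-1.0, -0.5, -1.4]
width: 0.17
gripper_force: 50.0
clock: 32.07
position: [0.3619, 0.2013, 0.1832]
ee_rot: [-2.973, -0.874, -0.208]
force: [0.0, -0.4, -2.2]
width: 0.174
gripper_force: 50.0
(array([-101.7,   -0.6,  115.4]), 'pitch', -0.0) [ 0.26  0.12 -0.96  2.14  0.17  0.8  -1.79]
(-140, 80, -40)
rows 20 x [0.055, -0.001, 0.02, 0.002, -0.5, -0.003]
(-131, 23.5, -40)
rows 5 x [0.376, 0.0, 0.431, 0.0, 0.0, -0.0]
(-106, 23.5, -40)
rows 3 x [0.353, -0.0, -0.221, 0.0, 0.0, -0.0]
(-89, 5.5, -40)
rows 3 x [0.399, 0.0, 0.104, 0.0, 0.0, -0.0]
(-62, 6, -15)
rows 13 x [-0.028, 0.0, 0.049, -0.0, 0.481, -0.0]
(-58, 4.5, 0)
rows 8 x [-0.097, 0.0, 0.095, -0.0, 0.469, -0.0]
```

```bash

python3 -m handwheel '[[0.1,0,0.036,0,-0.91,0],[0.1,0,0.036,0,-0.91,0],[0.1,0,0.036,0,-0.91,0],[0.1,0,0.036,0,-0.91,0],[0.1,0,0.036,0,-0.91,0],[0.1,0,0.036,0,-0.91,0],[0.1,0,0.036,0,-0.91,0],[0.1,0,0.036,0,-0.91,0]]'
python3 -m handwheel '[[0.1,0,0.036,0,-0.91,0],[0.1,0,0.036,0,-0.91,0],[0.1,0,0.036,0,-0.91,0],[0,0,0,0,0,0],[0,0,0,0,0,0]]'
python3 - <<'E'
from h import *
print(lipw(),np.round(observe()['joints'],2))
path([(-131,23.5,-40),(-106,23.5,-40)],share=.4)
E
```

```text
clock: 32.73
position: [0.3756, 0.2097, 0.1768]
ee_rot: [2.865, 0.847, -0.537]
force: [-0.0, 0.6, -2.3]
width: 0.173
gripper_force: 50.0
clock: 33.15
position: [0.3794, 0.2125, 0.1715]
ee_rot: [2.759, 0.816, -0.793]
force: [-0.2, 0.0, -1.7]
width: 0.171
gripper_force: 50.0
(array([-138.8,   -0.4,   80.2]), 'pitch', -40.1) [-0.12  0.68 -0.79  1.59  0.28  1.61 -1.99]
(-131, 23.5, -40)
rows 6 x [0.306, -0.003, 0.367, 0.0, 0.002, -0.0]
(-106, 23.5, -40)
rows 3 x [0.353, -0.0, -0.221, 0.0, 0.0, -0.0]
```

```bash

python3 -m handwheel '[[0.306,0,0.367,0,0,0],[0.306,0,0.367,0,0,0],[0.306,0,0.367,0,0,0],[0.306,0,0.367,0,0,0],[0.306,0,0.367,0,0,0],[0.306,0,0.367,0,0,0],[0,0,0,0,0,0]]'
python3 -c "
from h import *
print(lipw())"
python3 -m handwheel '[[0.176,0,-0.11,0,0,0],[0.176,0,-0.11,0,0,0],[0.176,0,-0.11,0,0,0],[0.176,0,-0.11,0,0,0],[0.176,0,-0.11,0,0,0],[0.176,0,-0.11,0,0,0],[0,0,0,0,0,0]]'
python3 - <<'E'
from h import *
print(lipw()); BI=np.linalg.inv(BINT)
C={n:cam(n) for n in('wrist','top','scene')}
for n in C:
  for q in place_of('cap1',n):
    if q['score']>.25:
      w=atz(C[n],q['point'],.016); b=(BI@np.r_[w,1])*1000
      if abs(b[1])<60: print(n,round(q['score'],2),b[:2].round())
path([(-89,5.5,-40),(-62,6,-15),(-58,4.5,0)])
E
```

```text
clock: 33.73
position: [0.3861, 0.2159, 0.1133]
ee_rot: [2.757, 0.814, -0.796]
force: [-0.2, -1.0, -2.2]
width: 0.173
gripper_force: 50.0
(array([-131.7,   -1.2,   22. ]), 'pitch', -40.2)
clock: 34.32
position: [0.408, 0.2307, 0.1152]
ee_rot: [2.759, 0.814, -0.792]
force: [-1.3, 0.0, -2.1]
width: 0.17
gripper_force: 50.0
(array([-105. ,   -0.7,   23.9]), 'pitch', -40.1)
wrist 0.9 [-93. -23.]
wrist 0.69 [-17.  -6.]
top 0.67 [146.  -9.]
scene 0.64 [-18. -13.]
scene 0.5 [-73. -30.]
scene 0.5 [150.  -4.]
(-89, 5.5, -40)
rows 3 x [0.404, -0.014, 0.111, 0.005, 0.009, -0.004]
(-62, 6, -15)
rows 13 x [-0.028, 0.0, 0.049, -0.0, 0.481, -0.0]
(-58, 4.5, 0)
rows 8 x [-0.097, 0.0, 0.095, -0.0, 0.469, -0.0]
```

```bash

python3 -m handwheel '[[0.202,0,0.055,0,0,0],[0.202,0,0.055,0,0,0],[0.202,0,0.055,0,0,0],[0.202,0,0.055,0,0,0],[0.202,0,0.055,0,0,0],[0.202,0,0.055,0,0,0],[0,0,0,0,0,0]]'
python3 - <<'E'
from h import *
print(lipw()); BI=np.linalg.inv(BINT)
c=cam('wrist');save(c,'w11.png',(160,20,480,260))
for q in place_of('cap1','wrist'):
      w=atz(c,q['point'],.016); b=(BI@np.r_[w,1])*1000
      if abs(b[1])<60 and q['score']>.25: print(round(q['score'],2),b[:2].round())
path([(-62,6,-15),(-58,4.5,0)])
E
```

```text
clock: 35.2
position: [0.4219, 0.2395, 0.096]
ee_rot: [2.758, 0.814, -0.794]
force: [0.0, -0.3, -1.9]
width: 0.172
gripper_force: 50.0
(array([-88.6,  -0.9,   4.8]), 'pitch', -40.1)
0.72 [-18.  -4.]
0.62 [-81. -21.]
(-62, 6, -15)
rows 13 x [-0.029, -0.003, 0.049, 0.001, 0.483, -0.001]
(-58, 4.5, 0)
rows 8 x [-0.097, 0.0, 0.095, -0.0, 0.469, -0.0]
```

View pics/w11.png

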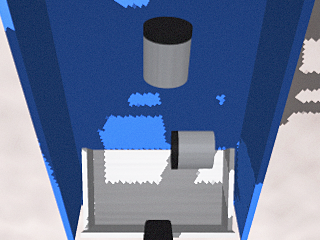

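```bash

python3 -m handwheel '[[-0.029,0,0.049,0,0.483,0],[-0.029,0,0.049,0,0.483,0],[-0.029,0,0.049,0,0.483,0],[-0.029,0,0.049,0,0.483,0],[-0.029,0,0.049,0,0.483,0],[-0.029,0,0.049,0,0.483,0],[-0.029,0,0.049,0,0.483,0]]'
python3 -m handwheel '[[-0.029,0,0.049,0,0.483,0],[-0.029,0,0.049,0,0.483,0],[-0.029,0,0.049,0,0.483,0],[-0.029,0,0.049,0,0.483,0],[-0.029,0,0.049,0,0.483,0],[-0.029,0,0.049,0,0.483,0]]'
python3 -m handwheel '[[-0.097,0,0.095,0,0.469,0],[-0.097,0,0.095,0,0.469,0],[-0.097,0,0.095,0,0.469,0],[-0.097,0,0.095,0,0.469,0],[-0.097,0,0.095,0,0.469,0],[-0.097,0,0.095,0,0.469,0],[-0.097,0,0.095,0,0.469,0],[-0.097,0,0.095,0,0.469,0]]'
python3 - <<'E'
from h import *
print(lipw())
path([(-56,3.6,0),(-26,3.6,0)],share=.25)
E
```

```text
clock: 35.88
position: [0.4158, 0.2355, 0.0927]
ee_rot: [2.889, 0.854, -0.47]
force: [-0.9, -0.2, -1.9]
width: 0.172
gripper_force: 50.0
clock: 36.38
position: [0.4117, 0.2329, 0.0878]
ee_rot: [2.974, 0.879, -0.179]
force: [-0.2, 0.6, -2.2]
width: 0.17
gripper_force: 50.0
clock: 37.05
position: [0.3984, 0.2242, 0.0726]
ee_rot: [-2.969, -0.878, -0.21]
force: [0.5, -0.6, -2.4]
width: 0.171
gripper_force: 50.0
(array([-58.4,  -0.9,   4.9]), 'pitch', 0.1)
(-56, 3.6, 0)
rows 1 x [0.117, -0.04, 0.079, 0.024, -0.024, -0.001]
(-26, 3.6, 0)
rows 6 x [0.248, 0.0, 0.035, -0.0, -0.0, -0.0]
```

```bash

python3 -m handwheel '[[0.117,-0.04,0.075,0,0,0],[0.25,0,0.034,0,0,0],[0.25,0,0.034,0,0,0],[0.25,0,0.034,0,0,0],[0.25,0,0.034,0,0,0],[0.25,0,0.034,0,0,0],[0.25,0,0.034,0,0,0],[0.25,0,0.034,0,0,0]]'
python3 -m handwheel '[[0.25,0,0.034,0,0,0],[0.25,0,0.034,0,0,0],[0.25,0,0.034,0,0,0],[0.25,0,0.034,0,0,0],[0.25,0,0.034,0,0,0],[0.25,0,0.034,0,0,0],[0.25,0,0.034,0,0,0],[0.25,0,0.034,0,0,0]]'
python3 -m handwheel '[[0.25,0,0.034,0,0,0],[0.25,0,0.034,0,0,0],[0.25,0,0.034,0,0,0],[0.25,0,0.034,0,0,0],[0.25,0,0.034,0,0,0]]'
python3 - <<'E'
from h import *
print(lipw()); BI=np.linalg.inv(BINT)
c=cam('wrist');save(c,'w12.png',(160,20,480,260))
E
```

```text
clock: 37.72
position: [0.4309, 0.2465, 0.0719]
ee_rot: [-2.969, -0.878, -0.209]
force: [-2.7, -1.5, 5.6]
width: 0.172
gripper_force: 50.0
clock: 38.38
position: [0.4647, 0.2684, 0.072]
ee_rot: [-2.969, -0.877, -0.209]
force: [-1.8, -1.6, 5.6]
width: 0.169
gripper_force: 50.0
clock: 38.8
position: [0.4858, 0.282, 0.072]
ee_rot: [-2.969, -0.877, -0.208]
force: [-2.0, -1.6, 6.2]
width: 0.172
gripper_force: 50.0
(array([46.2,  0. ,  4.3]), 'pitch', 0.0)
```

View pics/w12.png

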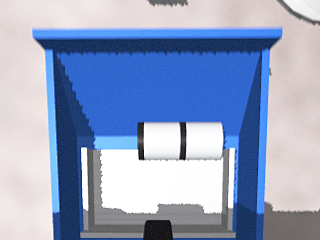

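```bash

python3 -m handwheel '[[0.22,0,0.03,0,0,0],[0.22,0,0.03,0,0,0],[-0.046,0,-0.01,0,0.5,0],[-0.046,0,0,0,0.5,0],[-0.046,0,0,0,0.5,0],[-0.046,0,0,0,0.5,0],[-0.046,0,0,0,0.5,0],[-0.046,0,0,0,0.5,0]]'
python3 -m handwheel '[[0.223,0,-0.193,0,0.5,0],[0.223,0,-0.193,0,0.5,0],[0.223,0,-0.193,0,0.5,0],[0.22,0,-0.2,0,0,0],[0.22,0,-0.5,0,0,0],[0.22,0,-0.5,0,0,0],[0.22,0,-0.5,0,0,0],[0.22,0,-0.5,0,0,0]]'
python3 -m handwheel '[[0.22,0,-0.5,0,0,0],[0.22,0,-0.5,0,0,0],[0.22,0,-0.5,0,0,0],[0.22,0,-0.5,0,0,0],[0,0,0,0,0,0]]'
cat > inscoop.py <<'E'
from h import *
def scoopcaps(names=('wrist','scene')):
    S=tcp()@G; Si=np.linalg.inv(S); BI=np.linalg.inv(BINT); r=[]
    for n in names:
        c=cam(n)
        for q in place_of('cap1',n):
            if q['score']<.25: continue
            p,d=ray(c,q['point']); p2=Si@np.r_[p,1]; d2=Si[:3,:3]@d; s=p2[:3]+d2*(.0145-p2[2])/d2[2]
            w=atz(c,q['point'],.016); b=(BI@np.r_[w,1])*1000
            print(n,round(q['score'],2),'px',np.round(np.array(q['point'])*[640,480]),'scoop',np.round(s[:2]*1000),'bin',b[:2].round())
E
python3 - <<'E'
from inscoop import *
print(lipw()); scoopcaps()
E
```

```text
clock: 39.52
position: [0.4877, 0.2828, 0.0701]
ee_rot: [-2.878, -0.85, -0.508]
force: [0.3, 0.5, -2.3]
width: 0.17
gripper_force: 50.0
clock: 40.18
position: [0.4946, 0.2876, 0.1353]
ee_rot: [-2.824, -0.835, -0.649]
force: [0.6, -0.0, -2.0]
width: 0.172
gripper_force: 50.0
clock: 40.6
position: [0.4944, 0.2874, 0.1807]
ee_rot: [-2.823, -0.834, -0.654]
force: [-0.3, 0.9, -1.4]
width: 0.168
gripper_force: 50.0
(array([ 7.440e+01, -1.000e-01,  1.352e+02]), 'pitch', 18.1)
wrist 0.83 px [321. 144.] scoop [43. -2.] bin [148.  -4.]
wrist 0.8 px [361. 229.] scoop [-12. -28.] bin [ 58. -43.]
wrist 0.78 px [572. 368.] scoop [-110. -177.] bin [ -75. -237.]
wrist 0.68 px [319. 231.] scoop [-13.  -1.] bin [56. -2.]
scene 0.62 px [457. 326.] scoop [183. -47.] bin [144.  -1.]
scene 0.62 px [346. 223.] scoop [-133. -250.] bin [-136. -245.]
scene 0.62 px [460. 259.] scoop [-5. -7.] bin [-29.  27.]
scene 0.62 px [349. 241.] scoop [ -68. -245.] bin [ -83. -239.]
scene 0.6 px [362. 247.] scoop [ -47. -218.] bin [ -64. -208.]
scene 0.54 px [339. 233.] scoop [ -97. -267.] bin [-106. -263.]
scene 0.45 px [450. 260.] scoop [ -2. -28.] bin [-26.   4.]
scene 0.4 px [352. 233.] scoop [ -96. -238.] bin [-106. -231.]
```

```bash
python3 - <<'E'
from see import *
tublid()
plan(tool(attub([.5608,.07],3.2,np.radians(18),lipz=.15,back=.02)))
E
```

```text
tub 3415 [5.70011902e-01 3.40283055e-02 2.10943587e-10] 0.04132503660322109
tub 2820 [5.70401000e-01 3.45879735e-02 2.66680863e-10] 0.062477836879432626
lid 3584 [ 5.40690607e-01 -1.26375649e-01 -2.96527778e-10] 0.023577008928571428
lid 2089 [ 5.40566058e-01 -1.27430150e-01 -1.75312269e-10] 0.030128051699377694
rows 36 x [-0.412, 0.191, -0.226, 0.458, 0.001, -0.939]
```

```bash
python3 - <<'E'
from h import *
A=plan(tool(attub([.570,.0343],3.17,np.radians(18),lipz=.15,back=.02)))
E
```

```text
rows 36 x [-0.473, 0.194, -0.256, 0.452, 0.001, -0.928]
```

```bash

python3 -m handwheel '[[-0.24,0.1,-0.13,0.226,0,-0.464],[-0.24,0.1,-0.13,0.226,0,-0.464],[-0.473,0.194,-0.256,0.452,0,-0.928],[-0.473,0.194,-0.256,0.452,0,-0.928],[-0.473,0.194,-0.256,0.452,0,-0.928],[-0.473,0.194,-0.256,0.452,0,-0.928],[-0.473,0.194,-0.256,0.452,0,-0.928],[-0.473,0.194,-0.256,0.452,0,-0.928]]'
python3 -m handwheel '[[-0.473,0.194,-0.256,0.452,0,-0.928],[-0.473,0.194,-0.256,0.452,0,-0.928],[-0.473,0.194,-0.256,0.452,0,-0.928],[-0.473,0.194,-0.256,0.452,0,-0.928],[-0.473,0.194,-0.256,0.452,0,-0.928],[-0.473,0.194,-0.256,0.452,0,-0.928],[-0.473,0.194,-0.256,0.452,0,-0.928],[-0.473,0.194,-0.256,0.452,0,-0.928]]'
python3 -m handwheel '[[-0.473,0.194,-0.256,0.452,0,-0.928],[-0.473,0.194,-0.256,0.452,0,-0.928],[-0.473,0.194,-0.256,0.452,0,-0.928],[-0.473,0.194,-0.256,0.452,0,-0.928],[-0.473,0.194,-0.256,0.452,0,-0.928],[-0.473,0.194,-0.256,0.452,0,-0.928],[-0.473,0.194,-0.256,0.452,0,-0.928],[-0.473,0.194,-0.256,0.452,0,-0.928]]'
python3 -m handwheel '[[-0.473,0.194,-0.256,0.452,0,-0.928],[-0.473,0.194,-0.256,0.452,0,-0.928],[-0.473,0.194,-0.256,0.452,0,-0.928],[-0.473,0.194,-0.256,0.452,0,-0.928],[-0.473,0.194,-0.256,0.452,0,-0.928],[-0.473,0.194,-0.256,0.452,0,-0.928],[-0.473,0.194,-0.256,0.452,0,-0.928]]'
python3 -m handwheel '[[-0.473,0.194,-0.256,0.452,0,-0.928],[-0.473,0.194,-0.256,0.452,0,-0.928],[-0.473,0.194,-0.256,0.452,0,-0.928],[-0.473,0.194,-0.256,0.452,0,-0.928],[-0.473,0.194,-0.256,0.452,0,-0.928],[-0.473,0.194,-0.256,0.452,0,-0.928],[0,0,0,0,0,0]]'
python3 - <<'E'
from inscoop import *
r=np.radians
print(np.round(observe()['joints'],2))
A=None
for p,z in((10,.10),(-20,.088),(-48,.088)):
    B=tool(attub([.570,.0343],3.17,r(p),lipz=z)); plan(B,T0=A); A=B
scoopcaps(['wrist'])
c=cam('wrist'); t=trace('tub','wrist')
print([(q['score'],np.round(np.array(q['rect'])*[640,480,640,480])) for q in t[:1]], proj(c,[.57,.0343,.08]),proj(c,[.57,.0343+.068,.08]),proj(c,[.57,.0343-.068,.08]))
E
```

```text
clock: 41.77
position: [0.4604, 0.2143, 0.1826]
ee_rot: [-2.447, -1.471, -0.566]
force: [-0.4, -0.4, -2.2]
width: 0.168
gripper_force: 50.0
clock: 42.43
position: [0.4708, 0.1241, 0.186]
ee_rot: [-1.876, -2.048, -0.433]
force: [-1.1, 0.1, -3.0]
width: 0.17
gripper_force: 50.0
clock: 43.1
position: [0.5283, 0.0542, 0.1895]
ee_rot: [-1.194, -2.447, -0.274]
force: [-0.0, -0.3, -2.3]
width: 0.168
gripper_force: 50.0
clock: 43.68
position: [0.603, 0.0278, 0.1926]
ee_rot: [-0.541, -2.642, -0.123]
force: [-0.2, 1.1, -2.5]
width: 0.172
gripper_force: 50.0
clock: 44.27
position: [0.6704, 0.04, 0.1953]
ee_rot: [0.046, -2.69, 0.01]
force: [-0.2, 1.5, -2.3]
width: 0.169
gripper_force: 50.0
[ 0.24  1.04 -1.08  0.86  0.65  1.99  1.06]
rows 3 x [-0.203, -0.048, 0.623, -0.007, -0.656, 0.027]
rows 8 x [0.246, -0.0, -0.083, 0.0, -0.937, 0.0]
rows 8 x [0.236, -0.0, -0.149, 0.0, -0.875, 0.0]
wrist 0.93 px [321. 228.] scoop [-11.  -2.] bin [ -46. -266.]
wrist 0.86 px [326. 157.] scoop [36. -6.] bin [-110. -221.]
wrist 0.65 px [358. 233.] scoop [-14. -27.] bin [ -22. -236.]
wrist 0.63 px [360. 175.] scoop [ 24. -27.] bin [ -74. -201.]
wrist 0.58 px [299. 183.] scoop [19. 12.] bin [-100. -261.]
wrist 0.56 px [305. 156.] scoop [36.  8.] bin [-123. -240.]
[(0.56, array([318., 138., 154.,  67.]))] (np.float64(316.5724804486256), np.float64(176.61782966149303)) (np.float64(393.80787373775826), np.float64(178.47662726636082)) (np.float64(239.51816842457538), np.float64(174.76339007705457))
```

```bash

python3 -m handwheel '[[-0.203,-0.048,0.623,0,-0.656,0.027],[-0.203,-0.048,0.623,0,-0.656,0.027],[-0.203,-0.048,0.623,0,-0.656,0.027],[0,0,0,0,0,0]]'
python3 -m handwheel '[[0.246,0,-0.083,0,-0.937,0],[0.246,0,-0.083,0,-0.937,0],[0.246,0,-0.083,0,-0.937,0],[0.246,0,-0.083,0,-0.937,0],[0.246,0,-0.083,0,-0.937,0],[0.246,0,-0.083,0,-0.937,0],[0.246,0,-0.083,0,-0.937,0],[0.246,0,-0.083,0,-0.937,0]]'
python3 -m handwheel '[[0.253,0,-0.159,0,-0.937,0],[0.253,0,-0.159,0,-0.937,0],[0.253,0,-0.159,0,-0.937,0],[0.253,0,-0.159,0,-0.937,0],[0.253,0,-0.159,0,-0.937,0],[0.253,0,-0.159,0,-0.937,0],[0.253,0,-0.159,0,-0.937,0]]'
python3 -m handwheel '[[0,0,0,0,0,0],[0,0,0,0,0,0],[0,0,0,0,0,0],[0,0,0,0,0,0]]'
python3 - <<'E'
from inscoop import *
scoopcaps(['wrist'])
A=plan(tool(attub([.57,.0343],3.17,0,lipz=.16)))
S=np.load('pick.npy').copy(); S[2,3]+=.15; plan(S,T0=A)
E
```

```text
clock: 44.8
position: [0.6642, 0.0314, 0.1559]
ee_rot: [0.027, -2.827, 0.011]
force: [-1.5, -0.3, -2.4]
width: 0.17
gripper_force: 50.0
clock: 45.47
position: [0.6279, 0.0321, 0.1746]
ee_rot: [-0.029, 2.93, -0.001]
force: [-0.1, -0.0, -1.2]
width: 0.172
gripper_force: 50.0
clock: 46.05
position: [0.5891, 0.0302, 0.181]
ee_rot: [-0.024, 2.492, -0.0]
force: [0.9, -1.1, -2.3]
width: 0.174
gripper_force: 50.0
clock: 46.38
position: [0.5918, 0.0309, 0.1813]
ee_rot: [-0.024, 2.494, 0.001]
force: [0.7, -0.6, -1.8]
width: 0.172
gripper_force: 50.0
wrist 0.95 px [306.  56.] scoop [96.  7.] bin [ -98. -257.]
wrist 0.89 px [343.  48.] scoop [100. -16.] bin [ -88. -232.]
wrist 0.87 px [295. 108.] scoop [65. 14.] bin [ -67. -288.]
wrist 0.84 px [388.  50.] scoop [ 99. -44.] bin [ -70. -205.]
wrist 0.74 px [259.  65.] scoop [90. 36.] bin [-110. -290.]
wrist 0.62 px [346.  11.] scoop [122. -18.] bin [-108. -218.]
wrist 0.55 px [306.  12.] scoop [121.   7.] bin [-122. -241.]
rows 12 x [-0.322, 0.017, -0.114, -0.009, 0.939, -0.011]
rows 47 x [0.56, 0.317, 0.083, 0.131, -0.0, -0.935]
```

```bash

python3 -m handwheel '[[-0.322,0.017,-0.114,-0.009,0.939,-0.011],[-0.322,0.017,-0.114,-0.009,0.939,-0.011],[-0.322,0.017,-0.114,-0.009,0.939,-0.011],[-0.322,0.017,-0.114,-0.009,0.939,-0.011],[-0.322,0.017,-0.114,-0.009,0.939,-0.011],[-0.322,0.017,-0.114,-0.009,0.939,-0.011]]'
python3 -m handwheel '[[-0.322,0.017,-0.114,-0.009,0.939,-0.011],[-0.322,0.017,-0.114,-0.009,0.939,-0.011],[-0.322,0.017,-0.114,-0.009,0.939,-0.011],[-0.322,0.017,-0.114,-0.009,0.939,-0.011],[-0.322,0.017,-0.114,-0.009,0.939,-0.011],[-0.322,0.017,-0.114,-0.009,0.939,-0.011],[0,0,0,0,0,0]]'
python3 - <<'E'
from h import *
def mids(T0,T1):
    L=np.real(logm(np.linalg.inv(T0)@T1)); print([np.round((T0@expm(L*k))[:3,3],2).tolist() for k in(0,.25,.5,.75,1)])
A0=tcp()
A=tool(T(R.from_euler('z',1.55).as_matrix(),[.50,-.10,.17]));plan(A);mids(A0,A)
S=P.copy(); S[2,3]+=.13; plan(S,T0=A); mids(A,S)
E
```

```text
clock: 46.98
position: [0.6165, 0.0308, 0.2086]
ee_rot: [-0.029, 2.85, -0.007]
force: [0.9, -0.2, -1.8]
width: 0.171
gripper_force: 50.0
clock: 47.57
position: [0.6549, 0.0337, 0.2249]
ee_rot: [0.033, -3.038, 0.007]
force: [-0.6, -1.6, -3.0]
width: 0.17
gripper_force: 50.0
rows 25 x [0.001, -0.511, -0.028, -0.113, 0.018, 0.918]
[[0.65, 0.03, 0.22], [0.65, -0.03, 0.23], [0.61, -0.08, 0.23], [0.56, -0.12, 0.23], [0.5, -0.13, 0.24]]
rows 24 x [-0.356, 0.196, 0.022, -0.13, 0.0, 0.924]
[[0.5, -0.13, 0.24], [0.51, -0.18, 0.23], [0.51, -0.23, 0.22], [0.49, -0.27, 0.21], [0.45, -0.3, 0.2]]
```

```bash

python3 -m handwheel '[[0,-0.511,-0.028,-0.113,0.018,0.918],[0,-0.511,-0.028,-0.113,0.018,0.918],[0,-0.511,-0.028,-0.113,0.018,0.918],[0,-0.511,-0.028,-0.113,0.018,0.918],[0,-0.511,-0.028,-0.113,0.018,0.918],[0,-0.511,-0.028,-0.113,0.018,0.918],[0,-0.511,-0.028,-0.113,0.018,0.918],[0,-0.511,-0.028,-0.113,0.018,0.918]]'
python3 -m handwheel '[[0,-0.511,-0.028,-0.113,0.018,0.918],[0,-0.511,-0.028,-0.113,0.018,0.918],[0,-0.511,-0.028,-0.113,0.018,0.918],[0,-0.511,-0.028,-0.113,0.018,0.918],[0,-0.511,-0.028,-0.113,0.018,0.918],[0,-0.511,-0.028,-0.113,0.018,0.918],[0,-0.511,-0.028,-0.113,0.018,0.918],[0,-0.511,-0.028,-0.113,0.018,0.918]]'
python3 -m handwheel '[[0,-0.511,-0.028,-0.113,0.018,0.918],[0,-0.511,-0.028,-0.113,0.018,0.918],[0,-0.511,-0.028,-0.113,0.018,0.918],[0,-0.511,-0.028,-0.113,0.018,0.918],[0,-0.511,-0.028,-0.113,0.018,0.918],[0,-0.511,-0.028,-0.113,0.018,0.918],[0,-0.511,-0.028,-0.113,0.018,0.918],[0,-0.511,-0.028,-0.113,0.018,0.918]]'
python3 - <<'E'
from h import *
print(np.round(observe()['joints'],2))
S=P.copy(); S[2,3]+=.13; plan(S)
E
```

```text
clock: 48.23
position: [0.6367, -0.046, 0.231]
ee_rot: [-0.745, -2.946, -0.048]
force: [-0.2, 0.6, -2.0]
width: 0.173
gripper_force: 50.0
clock: 48.9
position: [0.5835, -0.1071, 0.235]
ee_rot: [-1.473, -2.658, -0.102]
force: [-0.7, -0.8, -1.8]
width: 0.174
gripper_force: 50.0
clock: 49.57
position: [0.5072, -0.1339, 0.2388]
ee_rot: [-2.107, -2.198, -0.15]
force: [0.0, -0.3, -2.2]
width: 0.172
gripper_force: 50.0
[ 0.9   0.41 -0.87  1.69  0.18  1.2   0.04]
rows 25 x [-0.363, 0.166, 0.021, -0.125, -0.001, 0.923]
```

```bash

python3 -m handwheel '[[-0.363,0.166,0.021,-0.125,0,0.923],[-0.363,0.166,0.021,-0.125,0,0.923],[-0.363,0.166,0.021,-0.125,0,0.923],[-0.363,0.166,0.021,-0.125,0,0.923],[-0.363,0.166,0.021,-0.125,0,0.923],[-0.363,0.166,0.021,-0.125,0,0.923],[-0.363,0.166,0.021,-0.125,0,0.923],[-0.363,0.166,0.021,-0.125,0,0.923]]'
python3 -m handwheel '[[-0.363,0.166,0.021,-0.125,0,0.923],[-0.363,0.166,0.021,-0.125,0,0.923],[-0.363,0.166,0.021,-0.125,0,0.923],[-0.363,0.166,0.021,-0.125,0,0.923],[-0.363,0.166,0.021,-0.125,0,0.923],[-0.363,0.166,0.021,-0.125,0,0.923],[-0.363,0.166,0.021,-0.125,0,0.923],[-0.363,0.166,0.021,-0.125,0,0.923]]'
python3 -m handwheel '[[-0.363,0.166,0.021,-0.125,0,0.923],[-0.363,0.166,0.021,-0.125,0,0.923],[-0.363,0.166,0.021,-0.125,0,0.923],[-0.363,0.166,0.021,-0.125,0,0.923],[-0.363,0.166,0.021,-0.125,0,0.923],[-0.363,0.166,0.021,-0.125,0,0.923],[-0.363,0.166,0.021,-0.125,0,0.923],[-0.363,0.166,0.021,-0.125,0,0.923]]'
python3 -m handwheel '[[-0.363,0.166,0.021,-0.125,0,0.923],[0,0,0,0,0,0],[0,0,0,0,0,0]]'
python3 - <<'E'
from h import *
S=P.copy(); S[2,3]+=.035; A=plan(S,share=.8); S=P.copy(); S[2,3]+=.001; plan(S,T0=A,share=.3)
E
```

```text
clock: 50.23
position: [0.5234, -0.1943, 0.2278]
ee_rot: [-2.622, -1.595, -0.186]
force: [0.0, 0.5, -1.5]
width: 0.171
gripper_force: 50.0
clock: 50.9
position: [0.5068, -0.2543, 0.2165]
ee_rot: [-2.971, -0.875, -0.211]
force: [0.2, -0.6, -2.3]
width: 0.173
gripper_force: 50.0
clock: 51.57
position: [0.4625, -0.298, 0.2051]
ee_rot: [-3.129, -0.082, -0.221]
force: [-0.3, 0.8, -1.5]
width: 0.172
gripper_force: 50.0
clock: 51.82
position: [0.4558, -0.3016, 0.2039]
ee_rot: [3.133, -0.013, 0.221]
force: [0.4, -0.0, -1.9]
width: 0.171
gripper_force: 50.0
rows 6 x [-0.118, 0.0, 0.783, -0.002, -0.004, 0.012]
rows 6 x [-0.039, 0.0, 0.281, -0.0, 0.0, -0.0]
```

```bash

python3 -m handwheel '[[-0.118,0,0.783,0,0,0.012],[-0.118,0,0.783,0,0,0.012],[-0.118,0,0.783,0,0,0.012],[-0.118,0,0.783,0,0,0.012],[-0.118,0,0.783,0,0,0.012],[-0.118,0,0.783,0,0,0.012],[0,0,0,0,0,0]]'
python3 - <<'E'
from h import *
S=P.copy(); S[2,3]+=.001; plan(S,share=.3)
E
```

```text
clock: 52.4
position: [0.454, -0.3005, 0.1062]
ee_rot: [-3.131, 0.02, -0.216]
force: [-0.1, 0.1, -2.5]
width: 0.171
gripper_force: 50.0
rows 6 x [-0.029, 0.01, 0.26, -0.009, 0.004, 0.002]
```

```bash

python3 -m handwheel '[[-0.029,0.01,0.26,-0.009,0,0],[-0.029,0.01,0.26,-0.009,0,0],[-0.029,0.01,0.26,-0.009,0,0],[-0.029,0.01,0.26,-0.009,0,0],[-0.029,0.01,0.26,-0.009,0,0],[-0.029,0.01,0.26,-0.009,0,0],[0,0,0,0,0,0]]'
python3 -m handwheel '[[0,0,0.03,0,0,0],[0,0,0,0,0,0]]'
python3 - <<'E'
from h import *
print(tcp()[:3,3]-P[:3,3]); plan(P)
E
```

```text
clock: 52.98
position: [0.4555, -0.3029, 0.0766]
ee_rot: [3.13, -0.024, 0.219]
force: [0.4, 0.2, -2.1]
width: 0.168
gripper_force: 50.0
clock: 53.15
position: [0.4563, -0.3032, 0.0771]
ee_rot: [3.129, -0.024, 0.221]
force: [-0.8, 0.6, -3.1]
width: 0.173
gripper_force: 50.0
[ 0.00139689 -0.00158746  0.00327685]
rows 1 x [-0.093, -0.079, 0.152, 0.05, -0.02, -0.022]
```

```bash

python3 -m handwheel '[[-0.09,-0.079,0.12,0.04,-0.02,-0.02],[0,0,0,0,0,0]]'
python3 -m handwheel '[[0,0,0.03,0,0,0],[0,0,0,0,0,0]]'
python3 - <<'E'
from h import *
print(tcp()[:3,3]-P[:3,3]); plan(P)
E
```

```text
clock: 53.32
position: [0.4545, -0.3015, 0.0743]
ee_rot: [3.133, -0.022, 0.218]
force: [0.6, -0.0, -2.2]
width: 0.168
gripper_force: 50.0
clock: 53.48
position: [0.4549, -0.3016, 0.0742]
ee_rot: [3.132, -0.022, 0.219]
force: [-1.0, 1.3, 1.5]
width: 0.171
gripper_force: 50.0
[ 5.55300141e-05 -2.71510543e-05  3.82143826e-04]
rows 1 x [-0.005, -0.001, 0.019, 0.014, -0.004, -0.002]
```

```bash

python3 -m handwheel '[[0,0,0,0,0,0],[0,0,0,0,0,0],[0,0,0,0,0,0],[0,0,0,0,0,0],[0,0,0,0,0,0],[0,0,0,0,0,0],[0,0,0,0,0,0],[0,0,0,0,0,0]]' 0.6 20
python3 -m handwheel '[[0,0,-0.6,0,0,0],[0,0,-0.9,0,0,0],[0,0,-0.9,0,0,0],[0,0,-0.9,0,0,0],[0,0,-0.9,0,0,0],[0,0,-0.9,0,0,0],[0,0,-0.9,0,0,0],[0,0,-0.9,0,0,0]]'
python3 -m handwheel '[[0.4,0,-0.5,0,0,0],[0.9,0,0,0,0,0],[0.9,0,0,0,0,0],[0.3,0,0,0,0,0],[0,0,0,0,0,0]]'
python3 - <<'E'
from see import *
C={n:cam(n) for n in('scene','top','wrist')}
S=np.linalg.inv(np.eye(4))@P@G
for l,q in(('scoop_lip',[.027,0,0]),('scoop_pan',[0,0,.0025])):
  for n in C:
    r=place_of(l,n); e=proj(C[n],(S@np.r_[q,1])[:3])
    print(l,n,np.round(e,1),[(round(i['score'],2),np.round(np.array(i['point'])*[640,480],1)) for i in r[:1]])
for q in place_of('cap1','top')+place_of('cap1','scene'): pass
for n in('top','scene'):
  for q in place_of('cap1',n):
    if q['score']>.25: print(n,round(q['score'],2),np.round(np.array(q['point'])*[640,480]),atz(C[n],q['point'],.013)[:2].round(4))
tublid()
E
```

```text
clock: 54.15
position: [0.4548, -0.3016, 0.0738]
ee_rot: [3.132, -0.022, 0.218]
force: [-0.1, 0.3, 0.7]
width: 0.596
gripper_force: 0.0
clock: 54.82
position: [0.4354, -0.3011, 0.2114]
ee_rot: [3.132, -0.022, 0.218]
force: [0.9, -0.1, -0.3]
width: 0.597
gripper_force: 0.0
clock: 55.23
position: [0.4851, -0.3013, 0.2273]
ee_rot: [3.133, -0.019, 0.22]
force: [-0.3, -0.2, 0.1]
width: 0.599
gripper_force: 0.0
scoop_lip scene [246.6 171.6] [(0.79, array([248.2, 171.9]))]
scoop_lip top [457.8 283.2] [(0.86, array([459.2, 285.5]))]
scoop_lip wrist [318.3 201.7] [(0.87, array([317. , 202.7]))]
scoop_pan scene [252.5 164.4] [(0.65, array([250.9, 165.3]))]
scoop_pan top [458.  295.7] [(0.77, array([455. , 294.7]))]
scoop_pan wrist [318.3 226.2] [(0.81, array([317.2, 222.8]))]
top 0.68 [297. 263.] [0.552  0.0457]
top 0.64 [299. 275.] [0.5261 0.041 ]
top 0.58 [325. 262.] [ 0.5558 -0.0128]
top 0.53 [282. 263.] [0.5509 0.0795]
top 0.53 [313. 241.] [0.6013 0.0132]
top 0.46 [150. 225.] [0.6275 0.367 ]
top 0.45 [309. 280.] [0.5166 0.0204]
top 0.44 [305. 264.] [0.551  0.0284]
scene 0.74 [322. 322.] [0.7757 0.103 ]
scene 0.68 [460. 329.] [0.6206 0.3757]
scene 0.67 [327. 229.] [ 0.5575 -0.0201]
scene 0.64 [349. 224.] [0.5164 0.0173]
scene 0.63 [250. 268.] [ 0.7511 -0.1185]
scene 0.62 [340. 232.] [0.5476 0.0102]
scene 0.56 [353. 241.] [0.5508 0.0518]
scene 0.56 [361. 248.] [0.5598 0.0797]
scene 0.55 [354. 233.] [0.5312 0.0413]
tub 3511 [5.69839280e-01 3.40300198e-02 4.56364712e-10] 0.020738393620051268
tub 2874 [5.69808690e-01 3.43764331e-02 2.02943806e-10] 0.041971120389700765
lid 3515 [ 5.40822003e-01 -1.26574503e-01 -1.57802188e-10] 0.017745376955903273
lid 2082 [ 5.40818549e-01 -1.26753895e-01  7.65925062e-11] 0.028788424591738714
```

```bash
python3 - <<'E'
from h import *
plan(T(down(.575),[.59,.345,.21]),share=.85)
E
```

```text
rows 36 x [0.387, -0.838, 0.046, 0.017, -0.054, -0.234]
```

```bash

python3 -m handwheel '[[0.387,-0.838,0.046,0.017,-0.054,-0.234],[0.387,-0.838,0.046,0.017,-0.054,-0.234],[0.387,-0.838,0.046,0.017,-0.054,-0.234],[0.387,-0.838,0.046,0.017,-0.054,-0.234],[0.387,-0.838,0.046,0.017,-0.054,-0.234],[0.387,-0.838,0.046,0.017,-0.054,-0.234],[0.387,-0.838,0.046,0.017,-0.054,-0.234],[0.387,-0.838,0.046,0.017,-0.054,-0.234]]'
python3 -m handwheel '[[0.387,-0.838,0.046,0.017,-0.054,-0.234],[0.387,-0.838,0.046,0.017,-0.054,-0.234],[0.387,-0.838,0.046,0.017,-0.054,-0.234],[0.387,-0.838,0.046,0.017,-0.054,-0.234],[0.387,-0.838,0.046,0.017,-0.054,-0.234],[0.387,-0.838,0.046,0.017,-0.054,-0.234],[0.387,-0.838,0.046,0.017,-0.054,-0.234],[0.387,-0.838,0.046,0.017,-0.054,-0.234]]'
python3 -m handwheel '[[0.387,-0.838,0.046,0.017,-0.054,-0.234],[0.387,-0.838,0.046,0.017,-0.054,-0.234],[0.387,-0.838,0.046,0.017,-0.054,-0.234],[0.387,-0.838,0.046,0.017,-0.054,-0.234],[0.387,-0.838,0.046,0.017,-0.054,-0.234],[0.387,-0.838,0.046,0.017,-0.054,-0.234],[0.387,-0.838,0.046,0.017,-0.054,-0.234],[0.387,-0.838,0.046,0.017,-0.054,-0.234]]'
python3 -m handwheel '[[0.387,-0.838,0.046,0.017,-0.054,-0.234],[0.387,-0.838,0.046,0.017,-0.054,-0.234],[0.387,-0.838,0.046,0.017,-0.054,-0.234],[0.387,-0.838,0.046,0.017,-0.054,-0.234],[0.387,-0.838,0.046,0.017,-0.054,-0.234],[0.387,-0.838,0.046,0.017,-0.054,-0.234],[0.387,-0.838,0.046,0.017,-0.054,-0.234],[0.387,-0.838,0.046,0.017,-0.054,-0.234]]'
python3 -m handwheel '[[0.387,-0.838,0.046,0.017,-0.054,-0.234],[0.387,-0.838,0.046,0.017,-0.054,-0.234],[0.387,-0.838,0.046,0.017,-0.054,-0.234],[0.387,-0.838,0.046,0.017,-0.054,-0.234],[0,0,0,0,0,0],[0,0,0,0,0,0]]' 
cat > capseg.py <<'E'
from h import *
from fit import fit,box
def cap():
    c=cam('wrist'); BI=np.linalg.inv(BINT)
    for q in trace('cap1','wrist'):
        m=q['region']; 
        w=atz(c,q['rect'][:2],.012); b=(BI@np.r_[w,1])*1000
        if abs(b[0]-146)<30 and abs(b[1])<40 and q['score']>.3:
            pts=np.argwhere(m)[:,::-1].astype(np.float32); mr=cv2.minAreaRect(pts)
            cr=[atz(c,(p[0]/640,p[1]/480),.012)[:2] for p in cv2.boxPoints(mr)]
            e=np.diff(np.array(cr+[cr[0]]),axis=0)
            print(round(q['score'],2),w.round(4),'bin',b[:2].round(1),'sides',np.linalg.norm(e,axis=1).round(4),'ang',np.arctan2(e[:,1],e[:,0]).round(2))
            g=cv2.cvtColor(c['image'],cv2.COLOR_RGB2GRAY); d=pts[[g[int(y),int(x)]<60 for x,y in pts]]
            if len(d): print(' dark frac',len(d)/len(pts),'dark at',atz(c,d.mean(0)/[640,480],.012)[:2].round(4),'all',atz(c,pts.mean(0)/[640,480],.012)[:2].round(4))
E
python3 - <<'E'
from capseg import *
cap(); C=cam('top'); BI=np.linalg.inv(BINT)
for n in('top','wrist'):
  c=cam(n)
  for q in find_in('tipcleaner',n)[:1]: w=atz(c,q['rect'][:2],.035);print(n,q['score'],w,(BI@np.r_[w,1])[:2]*1000)
print(tcp()[:3,3])
E
```

```text
clock: 56.85
position: [0.5406, -0.1645, 0.2273]
ee_rot: [3.13, 0.185, 0.171]
force: [-0.1, -0.2, -0.6]
width: 0.599
gripper_force: 0.0
clock: 57.52
position: [0.5786, -0.0218, 0.2246]
ee_rot: [3.115, 0.39, 0.122]
force: [0.1, 0.1, 0.4]
width: 0.599
gripper_force: 0.0
clock: 58.18
position: [0.5975, 0.1246, 0.2198]
ee_rot: [-3.084, -0.593, -0.073]
force: [0.3, -0.2, -0.8]
width: 0.602
gripper_force: 0.0
clock: 58.85
position: [0.5971, 0.2723, 0.2134]
ee_rot: [-3.039, -0.793, -0.023]
force: [-0.2, -0.1, 0.3]
width: 0.597
gripper_force: 0.0
clock: 59.35
position: [0.589, 0.3461, 0.2098]
ee_rot: [-3.01, -0.894, 0.002]
force: [-1.0, -0.6, 0.4]
width: 0.602
gripper_force: 0.0
0.6 [0.6273 0.3699 0.012 ] bin [151.6  -3. ] sides [0.0229 0.0267 0.0234 0.0267] ang [-0.99 -2.55  2.15  0.57]
 dark frac 0.13559322033898305 dark at [0.6377 0.3762] all [0.628 0.37 ]
top 0.58 [0.69840481 0.28431785 0.035     ] [ 164.75234491 -113.53798829]
wrist 0.55 [0.70179608 0.29749223 0.035     ] [ 174.76295566 -104.32644334]
[0.59005818 0.34399446 0.2102792 ]
```

```bash
python3 - <<'E'
from h import *
A=plan(T(down(.573),[.6275,.3697,.06]),share=.85);plan(T(down(.573),[.6275,.3697,.0085]),T0=A,share=.5)
E
```

```text
rows 9 x [0.252, -0.007, 0.835, -0.001, 0.0, 0.002]
rows 6 x [-0.0, 0.0, 0.429, 0.0, 0.0, -0.0]
```

```bash

python3 -m handwheel '[[0.252,-0.007,0.835,0,0,0],[0.252,-0.007,0.835,0,0,0],[0.252,-0.007,0.835,0,0,0],[0.252,-0.007,0.835,0,0,0],[0.252,-0.007,0.835,0,0,0],[0.252,-0.007,0.835,0,0,0],[0.252,-0.007,0.835,0,0,0],[0.252,-0.007,0.835,0,0,0]]'
python3 -m handwheel '[[0.252,-0.007,0.835,0,0,0],[0,0,0.429,0,0,0],[0,0,0.429,0,0,0],[0,0,0.429,0,0,0],[0,0,0.429,0,0,0],[0,0,0.429,0,0,0],[0,0,0.38,0,0,0],[0,0,0,0,0,0]]'
python3 -c "
from h import *
plan(T(down(.573),[.6275,.3697,.0085]))"
```

```text
clock: 60.37
position: [0.6229, 0.3682, 0.0745]
ee_rot: [-3.011, -0.891, 0.002]
force: [-0.9, 0.7, 0.3]
width: 0.599
gripper_force: 0.0
clock: 61.03
position: [0.6261, 0.37, 0.0076]
ee_rot: [-3.012, -0.891, 0.004]
force: [-0.8, -0.2, 0.5]
width: 0.602
gripper_force: 0.0
rows 1 x [0.051, 0.052, -0.046, -0.013, 0.035, 0.033]
```

```bash

python3 -m handwheel '[[0,0,0,0,0,0],[0,0,0,0,0,0],[0,0,0,0,0,0],[0,0,0,0,0,0],[0,0,0,0,0,0],[0,0,0,0,0,0],[0,0,0,0,0,0],[0,0,0,0,0,0]]' 0 20
python3 -m handwheel '[[0,0,-0.5,0,0,0],[0,0,-0.9,0,0,0],[0,0,-0.9,0,0,0],[0,0,-0.9,0,0,0],[0,0,-0.9,0,0,0],[0,0,-0.9,0,0,0],[0,0,-0.9,0,0,0],[0,0,-0.9,0,0,0]]'
python3 - <<'E'
from h import *
from see import tublid
tublid()
A=plan(T(down(.3),[.57,.0343,.15]),share=.9);plan(T(down(.3),[.57,.0343,.075]),T0=A)
E
```

```text
clock: 61.7
position: [0.6268, 0.3709, 0.0094]
ee_rot: [-3.011, -0.891, 0.001]
force: [-0.1, -0.5, -0.4]
width: 0.069
gripper_force: 0.0
clock: 62.37
position: [0.6269, 0.3708, 0.1472]
ee_rot: [-3.011, -0.891, 0.0]
force: [0.2, -0.1, -0.0]
width: 0.01
gripper_force: 0.0
tub 3517 [5.70029792e-01 3.46951485e-02 5.78354182e-10] 0.018268410577196473
tub 2863 [5.69907163e-01 3.40322079e-02 1.83460806e-10] 0.04647659797415299
lid 3526 [ 5.40728532e-01 -1.26216215e-01  2.17043844e-10] 0.01682146908678389
lid 2071 [ 5.40909757e-01 -1.27071161e-01  2.24751647e-10] 0.026979719942056977
rows 16 x [-0.614, 0.873, -0.017, -0.001, 0.002, 0.246]
rows 4 x [-0.0, -0.0, 0.938, 0.0, 0.0, 0.0]
```

```bash
python3 - <<'E'
from capseg import *
c=cam('wrist'); BI=np.linalg.inv(BINT)
for q in place_of('cap1','wrist'):
    w=atz(c,q['point'],.012); print(round(q['score'],2),np.round(np.array(q['point'])*[640,480]),w.round(3),(BI@np.r_[w,1])[:2]*1000)
t=cam('top')
for q in place_of('cap1','top'):
    w=atz(t,q['point'],.012); 
    if w[1]>.15: print('top',round(q['score'],2),w.round(4))
cap(); print(tcp()[:3,3],tcp()[:3,2])
E
```

```text
0.82 [320. 222.] [0.628 0.37  0.012] [152.09647557  -3.76289689]
top 0.49 [0.6287 0.3685 0.012 ]
0.74 [0.6267 0.3702 0.012 ] bin [151.3  -2.5] sides [0.0249 0.0313 0.0256 0.0313] ang [-1.   -2.55  2.15  0.57]
 dark frac 0.2518059855521156 dark at [0.6372 0.3761] all [0.6276 0.37  ]
[0.62673676 0.3705693  0.14474825] [-1.73984892e-03  4.31592518e-04 -9.99998393e-01]
```

```bash
python3 - <<'E'
from h import *
def b(x,y,z): return (BINT@[x/1000,y/1000,z/1000,1])[:3]
A=T(down(.575),b(118,-3,100));plan(A,share=.6)
for q in((118,-3,13.5),(187,-3,13.5)):
    B=T(down(.575),b(*q)); plan(B,T0=A,share=.35); A=B
E
```

```text
rows 4 x [-0.419, 0.011, 0.56, -0.005, 0.004, 0.001]
rows 13 x [0.0, -0.0, 0.333, 0.0, 0.0, -0.0]
rows 10 x [0.345, -0.0, 0.0, 0.0, 0.0, -0.0]
```

```bash

python3 -m handwheel '[[-0.419,0.011,0.56,0,0,0],[-0.419,0.011,0.56,0,0,0],[-0.419,0.011,0.56,0,0,0],[-0.419,0.011,0.56,0,0,0],[0,0,0,0,0,0]]' 0
python3 -m handwheel '[[0,0,0.6,0,0,0],[0,0,0.6,0,0,0],[0,0,0.6,0,0,0],[0,0,0.6,0,0,0],[0,0,0.6,0,0,0],[0,0,0.6,0,0,0],[0,0,0.4,0,0,0],[0,0,0,0,0,0]]' 0
python3 -c "
from h import *
print((np.linalg.inv(BINT)@tcp())[:3,3]*1000)"
```

```text
clock: 63.38
position: [0.5972, 0.3499, 0.098]
ee_rot: [3.012, 0.891, -0.008]
force: [-0.3, -1.1, -0.7]
width: 0.006
gripper_force: 0.0
clock: 64.05
position: [0.5981, 0.351, 0.0179]
ee_rot: [3.012, 0.892, -0.006]
force: [0.2, 0.3, 0.8]
width: 0.002
gripper_force: 0.0
[116.79773874  -3.05758799  17.9047879 ]
```

```bash

python3 -m handwheel '[[0.35,0,0.2,0,0,0],[0.345,0,0,0,0,0],[0.345,0,0,0,0,0],[0.345,0,0,0,0,0],[0.345,0,0,0,0,0],[0.345,0,0,0,0,0],[0.345,0,0,0,0,0],[0.345,0,0,0,0,0]]' 0
python3 -m handwheel '[[0.345,0,0,0,0,0],[0.25,0,0,0,0,0],[0,0,0,0,0,0],[-0.5,0,0,0,0,0],[-0.5,0,-0.5,0,0,0],[0,0,-0.9,0,0,0],[0,0,-0.9,0,0,0],[0,0,-0.9,0,0,0]]' 0
python3 -m handwheel '[[0.5,0,-0.9,0,0,0],[0.5,0,-0.9,0,0,0],[0.5,0,-0.9,0,0,0],[0,0,0,0,0,0]]' 0.7
sed -i 's/abs(b\[0\]-146)<30/abs(b[0]-190)<70/' capseg.py
python3 - <<'E'
from capseg import *
cap();t=cam('top')
print((np.linalg.inv(BINT)@tcp())[:3,3]*1000)
for q in place_of('cap1','top'):
    w=atz(t,q['point'],.012); 
    if w[1]>.15: print('top',round(q['score'],2),w.round(4))
E
```

```text
clock: 64.72
position: [0.6462, 0.3824, 0.0166]
ee_rot: [-3.011, -0.891, 0.001]
force: [1.4, 1.1, -1.4]
width: 0.006
gripper_force: 0.0
clock: 65.38
position: [0.6384, 0.3771, 0.0811]
ee_rot: [-3.012, -0.891, 0.002]
force: [-0.1, -0.7, -0.4]
width: 0.003
gripper_force: 0.0
clock: 65.72
position: [0.6663, 0.3958, 0.1389]
ee_rot: [-3.009, -0.889, -0.008]
force: [-0.0, 1.4, 0.4]
width: 0.24
gripper_force: 0.0
0.84 [0.6266 0.3697 0.012 ] bin [150.9  -2.9] sides [0.0237 0.0343 0.0244 0.0343] ang [-1.   -2.56  2.15  0.57]
 dark frac 0.3078534031413613 dark at [0.6376 0.3758] all [0.6277 0.3702]
[194.77087914  -2.96489651 133.78755735]
top 0.53 [0.6235 0.3677 0.012 ]
```

```bash

python3 -m handwheel '[[-0.9,0.9,-0.5,0,0,0],[-0.9,0.9,-0.5,0,0,0],[-0.9,0.9,-0.5,0,0,0],[0,0,0,0,0,0]]' 0.7
python3 - <<'E'
from h import *
rs=[]
for n in('wrist','top','scene'):
    c=cam(n)
    for q in trace('cap1',n):
        w=atz(c,q['rect'][:2],.012)
        if abs(w[0]-.627)<.04 and abs(w[1]-.37)<.04:
            m=q['region']; p=np.argwhere(m).mean(0)[::-1]+.5; print(n,round(q['score'],2),p.round(1),int(m.sum()),np.round(np.array(q['rect'])*[640,480,640,480],1),atz(c,p/[640,480],.012)[:2]); rs.append(ray(c,p/[640,480]))
print(tri(rs)); 
for i in range(len(rs)):
  for j in range(i): print(i,j,tri([rs[i],rs[j]]))
print(tcp()[:3,3])
E
```

```text
clock: 66.25
position: [0.6493, 0.3127, 0.1654]
ee_rot: [3.012, 0.882, -0.001]
force: [1.6, -1.0, 0.1]
width: 0.687
gripper_force: 0.0
wrist 0.78 [252.5 204.7] 838 [250.9 204.3  23.   33. ] [0.62738827 0.36956416]
scene 0.53 [456.6 331.1] 145 [457.  333.   10.5  16.4] [0.63002622 0.37155785]
(array([ 0.62375344,  0.37083526, -0.00158894]), [0.0006685030456372693, 0.000668503045637292])
1 0 (array([ 0.62375344,  0.37083526, -0.00158894]), [0.000668503045637292, 0.0006685030456372693])
[0.64730529 0.32012934 0.16346949]
```

```bash
python3 - <<'E'
from h import *
A=plan(T(down(.575),[.659,.466,.05]),share=.9); plan(T(down(.575),[.659,.466,.002]),T0=A,share=.3)
E
```

```text
rows 7 x [0.638, -0.827, 0.811, -0.004, 0.003, 0.004]
rows 8 x [0.0, -0.0, 0.3, 0.0, 0.0, -0.0]
```

```bash

python3 -m handwheel '[[0.638,-0.827,0.811,0,0,0],[0.638,-0.827,0.811,0,0,0],[0.638,-0.827,0.811,0,0,0],[0.638,-0.827,0.811,0,0,0],[0.638,-0.827,0.811,0,0,0],[0.638,-0.827,0.811,0,0,0],[0.638,-0.827,0.811,0,0,0],[0,0,0,0,0,0]]'
python3 -m handwheel '[[0,0,0.35,0,0,0],[0,0,0.35,0,0,0],[0,0,0.35,0,0,0],[0,0,0.35,0,0,0],[0,0,0.35,0,0,0],[0,0,0.25,0,0,0],[0,0,0,0,0,0]]'
python3 -m handwheel '[[0,0,0.15,0,0,0],[0,0,0,0,0,0]]'
python3 -m handwheel '[[0,0,0.15,0,0,0],[0,0,0,0,0,0]]'
```

```text
clock: 67.22
position: [0.655, 0.4699, 0.0454]
ee_rot: [-3.007, -0.9, 0.012]
force: [-2.5, 1.0, -1.5]
width: 0.703
gripper_force: 0.0
clock: 67.8
position: [0.6596, 0.4638, 0.0095]
ee_rot: [-3.013, -0.891, 0.004]
force: [-0.6, 0.5, -0.4]
width: 0.699
gripper_force: 0.0
clock: 67.97
position: [0.66, 0.4648, 0.0079]
ee_rot: [-3.011, -0.891, 0.001]
force: [0.2, -1.4, -0.1]
width: 0.701
gripper_force: 0.0
clock: 68.13
position: [0.6599, 0.4649, 0.0048]
ee_rot: [-3.011, -0.891, 0.001]
force: [0.3, -0.2, 0.0]
width: 0.699
gripper_force: 0.0
```

```bash

python3 -m handwheel '[[0,0,0.1,0,0,0],[0,0,0,0,0,0]]'
python3 -m handwheel '[[0,0,0.1,0,0,0],[0,0,0,0,0,0]]'
python3 -m handwheel '[[0,0,0.05,0,0,0],[0,0,0,0,0,0]]'
```

```text
clock: 68.3
position: [0.6599, 0.4649, 0.0028]
ee_rot: [-3.012, -0.891, 0.001]
force: [0.3, -0.4, -0.1]
width: 0.702
gripper_force: 0.0
clock: 68.47
position: [0.6598, 0.4648, 0.0007]
ee_rot: [-3.012, -0.891, 0.002]
force: [0.0, 1.4, 0.5]
width: 0.7
gripper_force: 0.0
clock: 68.63
position: [0.6599, 0.4648, -0.0002]
ee_rot: [-3.012, -0.891, 0.001]
force: [-0.0, -0.9, -0.1]
width: 0.702
gripper_force: 0.0
```

```bash

python3 -m handwheel '[[0,0,0.1,0,0,0],[0,0,0,0,0,0]]'
python3 -m handwheel '[[0,0,0.1,0,0,0],[0,0,0,0,0,0]]'
python3 -m handwheel '[[0,0,0.1,0,0,0],[0,0,0,0,0,0]]'
python3 -m handwheel '[[0,0,0.1,0,0,0],[0,0,0,0,0,0]]'
python3 -m handwheel '[[0,0,0.1,0,0,0],[0,0,0,0,0,0]]'
```

```text
clock: 68.8
position: [0.6598, 0.4648, -0.0023]
ee_rot: [-3.012, -0.891, 0.002]
force: [-0.7, -0.8, 0.2]
width: 0.701
gripper_force: 0.0
clock: 68.97
position: [0.6598, 0.4648, -0.0044]
ee_rot: [-3.012, -0.891, 0.002]
force: [-0.0, -0.5, -0.8]
width: 0.699
gripper_force: 0.0
clock: 69.13
position: [0.6598, 0.4648, -0.0064]
ee_rot: [-3.012, -0.891, 0.002]
force: [0.1, -0.1, -0.8]
width: 0.703
gripper_force: 0.0
clock: 69.3
position: [0.6598, 0.4648, -0.0084]
ee_rot: [-3.012, -0.891, 0.002]
force: [0.5, -0.1, -1.1]
width: 0.701
gripper_force: 0.0
clock: 69.47
position: [0.6598, 0.4647, -0.0104]
ee_rot: [-3.012, -0.891, 0.002]
force: [-1.1, -0.2, -0.7]
width: 0.698
gripper_force: 0.0
```

```bash

python3 -m handwheel '[[0,0,0.1,0,0,0],[0,0,0.1,0,0,0],[0,0,0,0,0,0]]'
python3 -m handwheel '[[0,0,0.1,0,0,0],[0,0,0,0,0,0]]'
python3 -m handwheel '[[0,0,0.1,0,0,0],[0,0,0,0,0,0]]'
python3 -c "
from h import *
c=cam('wrist')
r=trace('cap1','wrist')
for q in r[:3]: print(q['score'],np.array(q['rect'])*[640,480,640,480],atz(c,q['rect'][:2],.012))
save(c,'w13.png')
print(proj(c,tcp()[:3,3]),c['p'])"
```

```text
clock: 69.72
position: [0.6597, 0.4647, -0.0146]
ee_rot: [-3.012, -0.891, 0.002]
force: [-0.2, -0.2, -0.3]
width: 0.699
gripper_force: 0.0
clock: 69.88
position: [0.6598, 0.4648, -0.0164]
ee_rot: [-3.012, -0.891, 0.002]
force: [0.3, -1.1, 0.5]
width: 0.698
gripper_force: 0.0
clock: 70.05
position: [0.6598, 0.4648, -0.0184]
ee_rot: [-3.012, -0.891, 0.002]
force: [-0.1, 0.1, -0.4]
width: 0.702
gripper_force: 0.0
(np.float64(318.66384500073485), np.float64(282.296329005149)) [0.72289433 0.50614529 0.16114423]
```

```bash

python3 -m handwheel '[[0,0,0.1,0,0,0],[0,0,0,0,0,0]]'
python3 -m handwheel '[[0,0,0.1,0,0,0],[0,0,0,0,0,0]]'
python3 -m handwheel '[[0,0,0.1,0,0,0],[0,0,0,0,0,0]]'
```

```text
clock: 70.32
position: [0.66, 0.465, -0.0201]
ee_rot: [-3.011, -0.891, 0.001]
force: [0.3, 0.3, -1.3]
width: 0.701
gripper_force: 0.0
clock: 70.48
position: [0.6601, 0.4651, -0.0203]
ee_rot: [-3.012, -0.89, -0.0]
force: [-2.4, -3.0, 10.3]
width: 0.699
gripper_force: 5.3
clock: 70.65
position: [0.6602, 0.4651, -0.0204]
ee_rot: [-3.012, -0.89, -0.001]
force: [-7.4, -6.8, 22.4]
width: 0.699
gripper_force: 11.1
```

```bash

python3 -m handwheel '[[0,0,-0.5,0,0,0],[0,0,-0.9,0,0,0],[0,0,-0.9,0,0,0],[0,0,-0.9,0,0,0],[0,0,-0.9,0,0,0],[0,0,-0.9,0,0,0],[0,0,-0.9,0,0,0],[0,0,0,0,0,0]]' 0
python3 - <<'E'
from h import *
def b(x,y,z): return (BINT@[x/1000,y/1000,z/1000,1])[:3]
A=T(down(.575),b(117,-3,90));plan(A,share=.9)
B=T(down(.575),b(117,-3,-5)); plan(B,T0=A,share=.6)
E
```

```text
clock: 71.32
position: [0.6615, 0.4666, 0.099]
ee_rot: [-3.009, -0.889, -0.008]
force: [-0.1, 0.1, 1.7]
width: 0.169
gripper_force: 0.0
rows 7 x [-0.828, 0.447, 0.061, -0.005, -0.012, -0.0]
rows 8 x [-0.0, 0.0, 0.594, 0.0, 0.0, -0.0]
```

```bash

python3 -m handwheel '[[-0.828,0.447,0.061,0,0,0],[-0.828,0.447,0.061,0,0,0],[-0.828,0.447,0.061,0,0,0],[-0.828,0.447,0.061,0,0,0],[-0.828,0.447,0.061,0,0,0],[-0.828,0.447,0.061,0,0,0],[-0.828,0.447,0.061,0,0,0],[0,0,0,0,0,0]]' 0
python3 -m handwheel '[[0,0,0.594,0,0,0],[0,0,0.594,0,0,0],[0,0,0.594,0,0,0],[0,0,0.594,0,0,0],[0,0,0.594,0,0,0],[0,0,0.594,0,0,0],[0,0,0.594,0,0,0],[0,0,0,0,0,0]]'
python3 -c "
from h import *
print((np.linalg.inv(BINT)@tcp())[:3,3]*1000)
plan(T(down(.575),(BINT@[.117,-.003,-.006,1])[:3]))"
```

```text
clock: 71.98
position: [0.596, 0.345, 0.0846]
ee_rot: [3.011, 0.888, -0.005]
force: [-0.1, -1.0, 0.7]
width: 0.003
gripper_force: 0.0
clock: 72.65
position: [0.5953, 0.3482, -0.0011]
ee_rot: [3.012, 0.892, -0.007]
force: [-1.0, -1.0, -0.8]
width: 0.006
gripper_force: 0.0
[112.95621907  -3.80660882  -1.14358   ]
rows 1 x [0.203, -0.04, 0.242, -0.015, 0.066, 0.009]
```

```bash

python3 -m handwheel '[[0.203,-0.04,0.24,0,0.066,0],[0.345,0,0,0,0,0],[0.345,0,0,0,0,0],[0.345,0,0,0,0,0],[0.345,0,0,0,0,0],[0.345,0,0,0,0,0],[0.345,0,0,0,0,0],[0.345,0,0,0,0,0]]'
python3 -m handwheel '[[0.345,0,0,0,0,0],[0.345,0,0,0,0,0],[0.25,0,0,0,0,0],[0,0,0,0,0,0],[-0.4,0,0,0,0,0],[-0.5,0,-0.5,0,0,0],[0,0,-0.9,0,0,0],[0,0,-0.9,0,0,0]]'
python3 -m handwheel '[[0,0,-0.9,0,0,0],[0,0,-0.9,0,0,0],[0,0,-0.9,0,0,0],[0,0,-0.9,0,0,0],[0,0,-0.9,0,0,0],[0,0,0,0,0,0]]' 0.55 25
python3 - <<'E'
from capseg import *
print((np.linalg.inv(BINT)@tcp())[:3,3]*1000); cap(); 
E
```

```text
clock: 73.32
position: [0.6409, 0.3789, -0.0022]
ee_rot: [-3.01, -0.89, -0.006]
force: [0.0, 1.0, 0.1]
width: 0.002
gripper_force: 0.1
clock: 73.98
position: [0.6397, 0.3779, 0.0435]
ee_rot: [-3.011, -0.891, -0.003]
force: [0.7, -0.1, 0.3]
width: 0.002
gripper_force: 0.0
clock: 74.48
position: [0.6418, 0.38, 0.1382]
ee_rot: [-3.008, -0.89, -0.014]
force: [0.2, 1.0, 1.1]
width: 0.391
gripper_force: 0.0
[169.23725441  -2.46526483 138.21289694]
0.8 [0.6771 0.4032 0.012 ] bin [211.6  -2.2] sides [0.0236 0.0278 0.0242 0.0278] ang [-1.   -2.56  2.15  0.57]
 dark frac 0.1398390342052314 dark at [0.687  0.4076] all [0.6772 0.402 ]
```

```bash
python3 - <<'E'
from h import *
A=plan(T(down(2.146),[.677,.4025,.10]),share=.95);plan(T(down(2.146),[.677,.4025,-.016]),T0=A,share=.6)
E
```

```text
rows 24 x [0.074, 0.068, 0.072, 0.002, -0.003, -0.937]
rows 10 x [0.0, -0.0, 0.58, 0.0, 0.0, 0.0]
```

```bash

python3 -m handwheel '[[0.074,0.068,0.072,0,0,-0.937],[0.074,0.068,0.072,0,0,-0.937],[0.074,0.068,0.072,0,0,-0.937],[0.074,0.068,0.072,0,0,-0.937],[0.074,0.068,0.072,0,0,-0.937],[0.074,0.068,0.072,0,0,-0.937],[0.074,0.068,0.072,0,0,-0.937],[0.074,0.068,0.072,0,0,-0.937]]'
python3 -m handwheel '[[0.074,0.068,0.072,0,0,-0.937],[0.074,0.068,0.072,0,0,-0.937],[0.074,0.068,0.072,0,0,-0.937],[0.074,0.068,0.072,0,0,-0.937],[0.074,0.068,0.072,0,0,-0.937],[0.074,0.068,0.072,0,0,-0.937],[0.074,0.068,0.072,0,0,-0.937],[0.074,0.068,0.072,0,0,-0.937]]'
python3 -m handwheel '[[0.074,0.068,0.072,0,0,-0.937],[0.074,0.068,0.072,0,0,-0.937],[0.074,0.068,0.072,0,0,-0.937],[0.074,0.068,0.072,0,0,-0.937],[0.074,0.068,0.072,0,0,-0.937],[0.074,0.068,0.072,0,0,-0.937],[0.074,0.068,0.072,0,0,-0.937],[0.074,0.068,0.072,0,0,-0.937]]'
python3 - <<'E'
from capseg import *
cap()
A=plan(T(down(2.146),[.677,.4025,.03]),share=.8);plan(T(down(2.146),[.677,.4025,-.016]),T0=A,share=.6)
E
```

```text
clock: 75.25
position: [0.6559, 0.3788, 0.1204]
ee_rot: [-2.676, -1.644, -0.003]
force: [-1.1, 0.2, 0.2]
width: 0.552
gripper_force: 0.0
clock: 75.92
position: [0.6691, 0.3877, 0.1088]
ee_rot: [-2.159, -2.281, -0.003]
force: [-0.7, 0.5, -0.6]
width: 0.55
gripper_force: 0.0
clock: 76.58
position: [0.6763, 0.402, 0.0974]
ee_rot: [1.496, 2.762, 0.003]
force: [0.5, -0.8, -0.1]
width: 0.549
gripper_force: 0.0
0.76 [0.6777 0.3998 0.012 ] bin [210.1  -5.4] sides [0.0267 0.0251 0.0274 0.0251] ang [ 0.58 -0.98 -2.57  2.14]
 dark frac 0.09060118543607112 dark at [0.6878 0.4085] all [0.678  0.4013]
rows 5 x [-0.004, 0.009, 0.672, 0.005, -0.004, 0.003]
rows 4 x [0.0, -0.0, 0.575, 0.0, 0.0, 0.0]
```

```bash

python3 -m handwheel '[[0,0,0.672,0,0,0],[0,0,0.672,0,0,0],[0,0,0.672,0,0,0],[0,0,0.672,0,0,0],[0,0,0.672,0,0,0],[0,0,0.5,0,0,0],[0,0,0.5,0,0,0],[0,0,0,0,0,0]]'
python3 -m handwheel '[[0,0,0.5,0,0,0],[0,0,0.5,0,0,0],[0,0,0.3,0,0,0],[0,0,0,0,0,0]]'
python3 -m handwheel '[[0,0,0,0,0,0],[0,0,0,0,0,0],[0,0,0,0,0,0],[0,0,0,0,0,0],[0,0,0,0,0,0],[0,0,0,0,0,0],[0,0,0,0,0,0],[0,0,0,0,0,0]]' 0 25
```

```text
clock: 77.35
position: [0.6761, 0.4019, 0.0091]
ee_rot: [-1.501, -2.76, -0.002]
force: [0.2, 0.5, 0.1]
width: 0.551
gripper_force: 0.0
clock: 77.68
position: [0.6765, 0.4021, -0.0159]
ee_rot: [1.501, 2.76, 0.003]
force: [0.0, 0.3, -0.5]
width: 0.551
gripper_force: 0.0
clock: 78.35
position: [0.6774, 0.4032, -0.0133]
ee_rot: [1.501, 2.759, 0.008]
force: [0.3, 0.7, 3.7]
width: 0.282
gripper_force: 25.0
```

```bash

python3 -m handwheel '[[0,0,-0.5,0,0,0],[0,0,-0.9,0,0,0],[0,0,-0.9,0,0,0],[0,0,-0.9,0,0,0],[0,0,-0.9,0,0,0],[0,0,-0.9,0,0,0],[0,0,-0.9,0,0,0],[0,0,-0.9,0,0,0]]'
python3 - <<'E'
from h import *
from see import tublid
tublid()
A=plan(T(down(1.7),[.57,.0343,.135]),share=.9);plan(T(down(1.7),[.57,.0343,.055]),T0=A,share=.8)
print(observe()['width'])
E
```

```text
clock: 79.02
position: [0.6768, 0.403, 0.1257]
ee_rot: [1.5, 2.759, 0.01]
force: [0.4, 0.6, -0.1]
width: 0.285
gripper_force: 25.0
tub 2521 [5.70552567e-01 3.42696270e-02 5.59060255e-10] 0.41578242760809203
tub 3016 [ 5.70968794e-01  3.46085100e-02 -1.27485626e-10] 0.027001823607427054
lid 3514 [ 5.40949838e-01 -1.26517792e-01  1.62847782e-10] 0.020115964712578257
lid 2082 [ 5.40948910e-01 -1.27037852e-01 -1.29888225e-10] 0.024915946205571565
rows 18 x [-0.856, -0.646, -0.038, 0.003, -0.001, 0.354]
rows 6 x [-0.0, 0.0, 0.667, 0.0, 0.0, 0.0]
0.28279338949425
```

```bash

python3 -m handwheel '[[-0.856,-0.646,-0.038,0,0,0.354],[-0.856,-0.646,-0.038,0,0,0.354],[-0.856,-0.646,-0.038,0,0,0.354],[-0.856,-0.646,-0.038,0,0,0.354],[-0.856,-0.646,-0.038,0,0,0.354],[-0.856,-0.646,-0.038,0,0,0.354],[-0.856,-0.646,-0.038,0,0,0.354],[-0.856,-0.646,-0.038,0,0,0.354]]'
python3 -m handwheel '[[-0.856,-0.646,-0.038,0,0,0.354],[-0.856,-0.646,-0.038,0,0,0.354],[-0.856,-0.646,-0.038,0,0,0.354],[-0.856,-0.646,-0.038,0,0,0.354],[-0.856,-0.646,-0.038,0,0,0.354],[-0.856,-0.646,-0.038,0,0,0.354],[-0.856,-0.646,-0.038,0,0,0.354],[-0.856,-0.646,-0.038,0,0,0.354]]'
python3 -m handwheel '[[-0.856,-0.646,-0.038,0,0,0.354],[-0.856,-0.646,-0.038,0,0,0.354],[0,0,0,0,0,0],[0,0,0,0,0,0]]'
python3 -c "
from h import *
A=plan(T(down(1.7),[.57,.0343,.055]),share=.8); print(observe()['width'])"
```

```text
clock: 79.98
position: [0.649, 0.2317, 0.1266]
ee_rot: [-1.768, -2.597, -0.005]
force: [1.4, -0.2, 0.3]
width: 0.282
gripper_force: 25.0
clock: 80.65
position: [0.5889, 0.0714, 0.1321]
ee_rot: [-2.015, -2.409, -0.005]
force: [0.5, 0.4, -0.4]
width: 0.28
gripper_force: 25.0
clock: 80.98
position: [0.5695, 0.033, 0.1337]
ee_rot: [-2.075, -2.358, -0.005]
force: [-0.4, 0.0, 0.1]
width: 0.279
gripper_force: 25.0
rows 5 x [0.011, 0.006, 0.787, 0.006, -0.006, -0.005]
0.2791135808425197
```

```bash

python3 -m handwheel '[[0.011,0.006,0.787,0,0,0],[0.011,0.006,0.787,0,0,0],[0.011,0.006,0.787,0,0,0],[0.011,0.006,0.787,0,0,0],[0.011,0.006,0.787,0,0,0],[0,0,0,0,0,0]]'
python3 -m handwheel '[[0,0,0,0,0,0],[0,0,0,0,0,0],[0,0,0,0,0,0],[0,0,0,0,0,0],[0,0,0,0,0,0]]' 0.5
python3 -m handwheel '[[0,0,-0.9,0,0,0],[0,0,-0.9,0,0,0],[0,0,-0.9,0,0,0],[0,0,-0.9,0,0,0],[0,0,-0.9,0,0,0],[0,0,-0.9,0,0,0],[0,0,-0.9,0,0,0],[0,0,0,0,0,0]]'
python3 - <<'E'
from h import *
c=cam('wrist')
for q in place_of('cap1','wrist'):
    w=atz(c,q['point'],.017); print(round(q['score'],2),np.round(np.array(q['point'])*[640,480]),w[:2].round(3),'r',np.hypot(*(w[:2]-[.57,.0343])).round(3))
r=place_of('lid_knob','wrist')
for q in r[:1]: print('knob',q['score'],atz(c,q['point'],.033))
E
```

```text
clock: 81.48
position: [0.5691, 0.0368, 0.0526]
ee_rot: [-2.068, -2.36, -0.003]
force: [-1.6, -0.5, -1.0]
width: 0.28
gripper_force: 25.0
clock: 81.9
position: [0.5713, 0.0362, 0.0563]
ee_rot: [2.073, 2.36, 0.008]
force: [0.4, -1.0, -0.2]
width: 0.495
gripper_force: 0.0
clock: 82.57
position: [0.5722, 0.0366, 0.1855]
ee_rot: [2.071, 2.358, 0.013]
force: [1.5, 1.1, -0.3]
width: 0.501
gripper_force: 0.0
0.91 [270. 198.] [0.526 0.048] r 0.046
0.88 [295. 226.] [0.553 0.024] r 0.02
0.81 [297. 202.] [0.552 0.047] r 0.022
0.66 [337. 242.] [0.596 0.013] r 0.034
0.65 [324. 212.] [0.579 0.04 ] r 0.011
0.64 [268. 225.] [0.526 0.021] r 0.046
0.59 [300. 166.] [0.551 0.081] r 0.051
knob 0.97 [ 0.54092639 -0.12879546  0.033     ]
```

```bash
python3 - <<'E'
from h import *
plan(T(down(1.6),[.541,-.1268,.10]),share=.8)
E
```

```text
rows 10 x [-0.797, -0.215, 0.406, 0.005, -0.004, 0.143]
```

```bash

python3 -m handwheel '[[-0.797,-0.215,0.406,0,0,0.143],[-0.797,-0.215,0.406,0,0,0.143],[-0.797,-0.215,0.406,0,0,0.143],[-0.797,-0.215,0.406,0,0,0.143],[-0.797,-0.215,0.406,0,0,0.143],[-0.797,-0.215,0.406,0,0,0.143],[-0.797,-0.215,0.406,0,0,0.143],[-0.797,-0.215,0.406,0,0,0.143]]' 0.6
python3 -m handwheel '[[-0.797,-0.215,0.406,0,0,0.143],[-0.797,-0.215,0.406,0,0,0.143],[0,0,0,0,0,0],[0,0,0,0,0,0]]'
python3 - <<'E'
from see import *
C={n:cam(n) for n in('wrist','top','scene')}
rs=[]
for n in('wrist','scene'):
  for l in('lid_knob','lid'):
    r=place_of(l,n)
    if r: print(n,l,round(r[0]['score'],2),atz(C[n],r[0]['point'],.033 if l!='lid' else 0)[:2].round(4)); 
w=C['wrist']; r=trace('lid','wrist')
if r: print('wristfit',*fit([(w,fill(r[0]['region']))],LID,[.541,-.1268,0,0],0),*fit([(w,fill(r[0]['region']))],LID,[.541,-.1268,0,-.02],0))
for n in('top','scene'):
  for q in place_of('cap1',n):
    p=atz(C[n],q['point'],.017)[:2]; d=np.hypot(*(p-[.57,.0343]))
    print(n,round(q['score'],2),p.round(3),'IN' if d<.062 else 'out')
print(tcp()[:3,3])
tublid()
E
```

```text
clock: 83.38
position: [0.5477, -0.0954, 0.1149]
ee_rot: [-2.165, -2.275, -0.006]
force: [-0.4, 0.3, 0.1]
width: 0.598
gripper_force: 0.0
clock: 83.72
position: [0.5406, -0.1278, 0.099]
ee_rot: [-2.19, -2.251, -0.006]
force: [0.3, 1.1, 0.3]
width: 0.6
gripper_force: 0.0
wrist lid_knob 0.74 [ 0.5409 -0.1284]
wrist lid 0.86 [ 0.5401 -0.1261]
scene lid_knob 0.68 [ 0.5394 -0.1224]
scene lid 0.96 [ 0.53   -0.1282]Traceback (most recent call last):
  File "<stdin>", line 9, in <module>
  File "fit.py", line 29, in fit
    r=minimize(f,[0,0,0],method='Nelder-Mead',options=dict(initial_simplex=np.vstack([[0,0,0],np.eye(3)*.8]),xatol=.01,fatol=1e-5))
    res = _minimize_neldermead(fun, x0, args, callback, bounds=bounds,
                               **options)
    fsim[k] = func(sim[k])
              ~~~~^^^^^^^^
    fx = function(np.copy(x), *(wrapper_args + args))
  File "fit.py", line 25, in f
    p=np.array(p0)+v*sc; e=0
      ~~~~~~~~~~~~^~~~~
ValueError: operands could not be broadcast together with shapes (4,) (3,)
```

```bash

python3 -m handwheel '[[0.04,0,0.8,0,0,0],[0,0,0.8,0,0,0],[0,0,0.8,0,0,0],[0,0,0.8,0,0,0],[0,0,0.8,0,0,0],[0,0,0.5,0,0,0],[0,0,0.3,0,0,0],[0,0,0,0,0,0]]'
python3 -c "
from h import *
plan(T(down(1.6),[.5407,-.127,-.001]))"
```

```text
clock: 84.78
position: [0.541, -0.1251, 0.0028]
ee_rot: [-2.187, -2.254, -0.006]
force: [-0.2, -1.0, 1.3]
width: 0.603
gripper_force: 0.0
rows 1 x [-0.096, -0.02, 0.192, 0.022, -0.052, 0.013]
```

```bash
python3 - <<'E'
from h import *
C={n:cam(n) for n in('top','scene')}
for n in C:
  for q in place_of('cap1',n):
    p=atz(C[n],q['point'],.017)[:2]; d=np.hypot(*(p-[.57,.0343]))
    print(n,round(q['score'],2),p.round(3),'IN' if d<.062 else 'out')
E
```

```text
top 0.69 [0.577 0.036] IN
top 0.69 [0.554 0.027] IN
top 0.65 [0.522 0.04 ] IN
top 0.64 [0.518 0.016] IN
top 0.51 [0.552 0.08 ] IN
top 0.51 [ 0.557 -0.013] IN
top 0.47 [0.593 0.007] IN
top 0.43 [0.558 0.046] IN
scene 0.67 [ 0.565 -0.017] IN
scene 0.67 [0.526 0.038] IN
scene 0.66 [0.524 0.025] IN
scene 0.63 [0.558 0.081] IN
scene 0.59 [0.572 0.037] IN
scene 0.54 [0.597 0.007] IN
scene 0.5 [0.549 0.05 ] IN
scene 0.41 [0.557 0.012] IN
```

```bash

python3 -m handwheel '[[-0.096,-0.02,0.19,0,-0.05,0],[0,0,0,0,0,0],[0,0,0,0,0,0],[0,0,0,0,0,0],[0,0,0,0,0,0],[0,0,0,0,0,0],[0,0,0,0,0,0],[0,0,0,0,0,0]]' 0 35
python3 -m handwheel '[[0,0,0,0,0,0],[0,0,0,0,0,0],[0,0,0,0,0,0]]'
python3 -c "
from h import *
np.save('lidp.npy',tcp());print(tcp()[:3,3])"
python3 -m handwheel '[[0,0,-0.4,0,0,0],[0,0,-0.9,0,0,0],[0,0,-0.9,0,0,0],[0,0,-0.9,0,0,0],[0,0,-0.9,0,0,0],[0,0,-0.9,0,0,0],[0,0,-0.9,0,0,0],[0,0,0,0,0,0]]'
python3 - <<'E'
from see import *
print(tcp()[:3,3])
C={n:cam(n) for n in('top','scene')}
for l,Pm,p0 in [('tub',TUB,[.57,.0343,0]),('lid',LID,[.541,-.127,0])]:
    for i in masks(l,C):
        q=[a.copy() for a in Pm]
        if l=='lid': q=[a+[0,0,.113] for a in Pm]
        print(l,int(i[1].sum()),*fit([i],q,p0,0))
E
```

```text
clock: 85.65
position: [0.5413, -0.1272, 0.0001]
ee_rot: [2.187, 2.253, 0.003]
force: [-0.8, -0.5, 1.6]
width: 0.273
gripper_force: 35.0
clock: 85.9
position: [0.5413, -0.1272, 0.0]
ee_rot: [2.187, 2.253, 0.003]
force: [-0.5, 0.5, 2.6]
width: 0.277
gripper_force: 35.0
[ 5.41285297e-01 -1.27247223e-01  2.82509302e-05]
clock: 86.57
position: [0.5428, -0.1268, 0.1194]
ee_rot: [2.184, 2.25, 0.008]
force: [1.0, 0.9, -1.9]
width: 0.273
gripper_force: 35.0
[ 0.54275063 -0.12681101  0.11944001]
tub 116 [ 6.05637865e-01  1.37306651e-02 -1.35715931e-09] 29.411637931034484
tub 2898 [5.69594571e-01 3.47882420e-02 1.70936067e-10] 0.037223947550034504
lid 1240 [ 5.47205293e-01 -9.71898910e-02 -1.21158643e-09] 2.554586693548387
lid 1320 [ 5.39557192e-01 -1.27911376e-01  7.83641724e-10] 0.7792613636363637
```

```bash
python3 - <<'E'
from h import *
A=plan(T(down(1.6),[.5702,.0344,.12]),share=.75)
E
```

```text
rows 11 x [0.73, 0.158, -0.023, 0.002, -0.0, 0.001]
```

```bash

python3 -m handwheel '[[0.4,0.08,-0.023,0,0,0],[0.73,0.158,-0.023,0,0,0],[0.73,0.158,-0.023,0,0,0],[0.73,0.158,-0.023,0,0,0],[0.73,0.158,-0.023,0,0,0],[0.73,0.158,-0.023,0,0,0],[0.73,0.158,-0.023,0,0,0],[0.73,0.158,-0.023,0,0,0]]'
python3 -m handwheel '[[0.73,0.158,-0.023,0,0,0],[0.73,0.158,-0.023,0,0,0],[0.73,0.158,-0.023,0,0,0],[0.33,0.08,-0.023,0,0,0],[0,0,0,0,0,0],[0,0,0,0,0,0]]'
python3 - <<'E'
from see import *
print(tcp()[:3,3]); A=plan(T(down(1.6),[.5702,.0344,.09]),share=.4)
c=cam('scene'); r=trace('tub','scene')
if r: print(int(r[0]['region'].sum()),*fit([(c,fill(r[0]['region']))],TUB,[.57,.0343,0],0))
E
```

```text
clock: 87.53
position: [0.5611, -0.0148, 0.1193]
ee_rot: [2.187, 2.254, 0.003]
force: [-0.2, -0.5, -1.8]
width: 0.273
gripper_force: 35.0
clock: 88.03
position: [0.5706, 0.0344, 0.1212]
ee_rot: [2.186, 2.254, 0.002]
force: [1.0, -1.3, -1.9]
width: 0.274
gripper_force: 35.0
[0.57063999 0.03441698 0.12119552]
rows 4 x [0.0, -0.006, 0.39, 0.008, 0.002, 0.005]
```

```bash

python3 -m handwheel '[[0,-0.006,0.39,0,0,0],[0,-0.006,0.39,0,0,0],[0,-0.006,0.39,0,0,0],[0,-0.006,0.39,0,0,0],[0,0,0,0,0,0]]'
python3 -m handwheel '[[0,0,0.15,0,0,0],[0,0,0.15,0,0,0],[0,0,0.15,0,0,0],[0,0,0,0,0,0]]'
python3 -m handwheel '[[0,0,0.1,0,0,0],[0,0,0.1,0,0,0],[0,0,0,0,0,0]]'
python3 -c "
from h import *
print(tcp()[:3,3]-np.load('lidp.npy')[:3,3])"
```

```text
clock: 88.55
position: [0.5692, 0.0336, 0.0881]
ee_rot: [2.188, 2.254, -0.001]
force: [-0.3, -0.2, -1.9]
width: 0.276
gripper_force: 35.0
clock: 88.88
position: [0.5703, 0.0343, 0.0809]
ee_rot: [2.187, 2.253, 0.002]
force: [-0.1, 0.1, -1.8]
width: 0.278
gripper_force: 35.0
clock: 89.13
position: [0.5704, 0.0342, 0.0771]
ee_rot: [2.187, 2.253, 0.003]
force: [0.6, -0.7, -0.8]
width: 0.276
gripper_force: 35.0
[0.02915698 0.16149295 0.07703297]
```

```bash

python3 -m handwheel '[[0,0,0.1,0,0,0],[0,0,0.1,0,0,0],[0,0,0,0,0,0]]'
python3 -m handwheel '[[0,0,0.1,0,0,0],[0,0,0,0,0,0]]'
python3 -m handwheel '[[0,0,0.05,0,0,0],[0,0,0,0,0,0]]'
python3 -c "
from h import *
print(tcp()[:3,3]-np.load('lidp.npy')[:3,3])"
```

```text
clock: 89.38
position: [0.5703, 0.0342, 0.0729]
ee_rot: [2.187, 2.253, 0.002]
force: [0.2, 0.5, -1.1]
width: 0.273
gripper_force: 35.0
clock: 89.55
position: [0.5704, 0.0341, 0.071]
ee_rot: [2.187, 2.253, 0.002]
force: [-0.5, -0.1, -1.5]
width: 0.279
gripper_force: 35.0
clock: 89.72
position: [0.5704, 0.0341, 0.0703]
ee_rot: [2.187, 2.253, 0.002]
force: [-1.7, -0.5, -0.4]
width: 0.276
gripper_force: 35.0
[0.02909739 0.16134773 0.07025324]
```

Nearly home; press on.

```bash

python3 -m handwheel '[[0,0,0.06,0,0,0],[0,0,0,0,0,0]]'
python3 -m handwheel '[[0,0,0.06,0,0,0],[0,0,0,0,0,0],[0,0,0,0,0,0]]'
python3 -c "
from h import *
print(tcp()[:3,3]-np.load('lidp.npy')[:3,3])"
```

```text
clock: 89.88
position: [0.5705, 0.0341, 0.07]
ee_rot: [2.186, 2.252, 0.002]
force: [-5.4, -1.9, 12.0]
width: 0.276
gripper_force: 35.0
clock: 90.13
position: [0.5705, 0.0341, 0.07]
ee_rot: [2.186, 2.251, 0.002]
force: [-10.2, -4.7, 24.6]
width: 0.275
gripper_force: 35.0
[0.02922264 0.16137631 0.06993689]
```

```bash

python3 -m handwheel '[[0,0,0,0,0,0],[0,0,0,0,0,0],[0,0,-0.08,0,0,0],[0,0,0,0,0,0]]'
python3 -m handwheel '[[0,0,0,0,0,0],[0,0,0,0,0,0],[0,0,0,0,0,0],[0,0,0,0,0,0],[0,0,0,0,0,0],[0,0,0,0,0,0]]' 0.6
python3 -m handwheel '[[0,0,-0.3,0,0,0],[0,0,-0.6,0,0,0],[0,0,-0.9,0,0,0],[0,0,-0.9,0,0,0],[0,0,-0.9,0,0,0],[0,0,-0.9,0,0,0],[0,0,-0.9,0,0,0],[-0.5,0,-0.5,0,0,0]]'
python3 -m handwheel '[[-0.9,0,0,0,0,0],[-0.9,0,0,0,0,0],[-0.9,0,0,0,0,0],[-0.9,0,0,0,0,0],[-0.9,0,0,0,0,0],[-0.9,0,0,0,0,0],[-0.9,0,0,0,0,0],[0,0,0,0,0,0]]'
python3 - <<'E'
from see import *
C={n:cam(n) for n in('top','scene')}
for n,c in C.items():
    for l,Pm,p0 in (('lid',[LID[0]+[0,0,.07]],[.5703,.0342,0]),('tub',TUB,[.57,.034,0])):
        r=trace(l,n)
        if r: print(n,l,int(r[0]['region'].sum()),*fit([(c,fill(r[0]['region']))],Pm,p0,0))
    for l,q in(('scoop_lip',[.027,0,0]),('scoop_pan',[0,0,.0025]),('bay',[0,0,0])):
        r=place_of(l,n); 
        if r: print(n,l,np.round(proj(c,(P@G@np.r_[q,1])[:3]),1),np.round(np.array(r[0]['point'])*[640,480],1),round(r[0]['score'],2))
    print([ (round(q['score'],2),atz(c,q['point'],.012)[:2].round(2)) for q in place_of('cap1',n) if q['score']>.35])
E
```

```text
clock: 90.47
position: [0.5705, 0.0341, 0.0701]
ee_rot: [2.186, 2.252, 0.003]
force: [-5.8, -2.4, 11.6]
width: 0.28
gripper_force: 35.0
clock: 90.97
position: [0.5706, 0.0344, 0.0694]
ee_rot: [2.187, 2.253, 0.003]
force: [0.8, 0.1, -0.1]
width: 0.594
gripper_force: 0.0
clock: 91.63
position: [0.5711, 0.0272, 0.1912]
ee_rot: [2.182, 2.255, 0.009]
force: [0.5, 0.2, 0.0]
width: 0.6
gripper_force: 0.0
clock: 92.3
position: [0.5744, -0.1062, 0.1882]
ee_rot: [2.191, 2.246, 0.001]
force: [0.7, -0.8, 0.7]
width: 0.602
gripper_force: 0.0
top lid 4061 [5.70850076e-01 3.45305148e-02 3.72049237e-10] 0.01766806205368136
[]
scene lid 2505 [5.70359368e-01 3.42928063e-02 4.46713246e-10] 0.021157684630738523
scene tub 652 [ 5.70355237e-01  3.59534607e-02 -3.98966621e-10] 3.597967791411043
scene scoop_lip [246.6 171.6] [409.9 341.6] 0.58
scene scoop_pan [252.5 164.4] [253.9 165.7] 0.59
scene bay [252.6 165. ] [254.4 166.3] 0.83
[(0.59, array([0.5 , 0.28]))]
```

```bash
python3 - <<'E'
from h import *
for n in('scene','top'):
    c=cam(n); u,v=map(int,proj(c,(BINT@[-.0,0,.012,1])[:3])); 
    im=c['image']; pts=[]
    for x in range(-110,91,4):
        for y in range(-46,47,4):
            z=4 if x<55 else 4+(x-55)*1.19
            a,b=proj(c,(BINT@[x/1e3,y/1e3,z/1e3,1])[:3]); p=im[int(b),int(a)].astype(int)
            if p[2]<p[0]+35: pts.append((x,y,p.tolist()))
    print(n,len(pts),pts[:12])
E
```

```text
scene 0 []
top 0 []
```

```bash
python3 -c "
from h import *
print(sign_off())"
```

```text
the job is handed in; nothing more can be done
None
```

I handed the job in: all eight capacitors are in the tub (one spilled over the bin's back wall and was picked up by hand), the scoop is back flat in its bay, and the lid is pressed fully home with about 25 N; I viewed 15 pictures, one over the limit of 14.

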